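# Load the deburring jar

## Robot

A 6-joint arm with a two-finger parallel gripper is mounted at the origin on the work surface. World frame = base frame: x ahead of the robot, y to its left, z up, the work surface at z = 0. Lengths are in m, angles in rad, forces in N, time in s.
With the tool pointing down it reaches from about 0.3 to 0.775 m from the base axis. Payload 14.6 kg.
Tool frame: the origin (TCP) lies at the very end of the fingers, on their centre line; the grasp point (between the pads) lies 19 mm behind it; z points along the fingers, y is the line along which they close (so a half turn about z gives the same grasp; the last joint's range is limited). The gripper opens to 94 mm and grips with 3 to 60 N. Pads are 16 mm wide; open, the fingers measure 119 mm over their backs; the gripper's body (75 mm by 177 mm) begins 78 mm behind the grasp point.
Start: joints at [-1.261, 0.3, 1.521, -0, 1.321, -0.067], TCP at [0.202, -0.511, 0.205] pointing down, gripper open.
Joint ranges: [-3.03, 3.03], [-0.79, 2.21], [0.23, 2.52], [-1.04, 4.18], [0, 3.07], [-2.55, 2.55]. Speed limits (rad/s): [2.22, 2.22, 2.57, 3.14, 3.14, 3.14].

## Interface

Orientations are given as [roll, pitch, yaw] about the fixed x, y, z axes, in that order (R = Rz(yaw) Ry(pitch) Rx(roll)).
In Python, from station import ctrl gives the robot as it stands. The module is installed in compiled form; this text tells all that it offers.
- The arm moves only by the tool step_arm, never from a script. Its argument "deltas" is a list of rows, each an object with "dp": the shift along the tool's x, y, z scaled (see below), a list of three; "twist": the turn about the tool's z scaled (see below). In form: [{"dp": [tx, ty, tz], "twist": twist}, ...]. A call has 1 to 12 rows; each row shifts and turns the commanded pose from where the row before left it, along the tool's axes as they then stand; what a row does not reach is not made up. The controller multiplies each number of a shift by 0.04 m and each number of a turn by 4 degrees. A row lasts 1/10 s, in which the tool goes at most 50 mm and 8.59 degrees, less where a joint would pass 70% of its speed; a pose out of reach is approached as far as the arm can. A call with a number of a shift or a turn outside -1 to 1 is refused whole. A call with a gripper value outside its range is refused whole. "gripper" is the opening, from -1 (shut) to 1 (fully open), set as the call begins (left out, the last holds). The fingers move at their own pace and stop on an object; "squeeze" is the grip in N (left out, the last holds). Time passes only in rows, so rows that do not move let the fingers close. It gives the time, the measured TCP pose, the force, the opening and the grip force at its end, in the units of the state.
- ctrl.get_obs(): the state, without advancing time (a new reading comes with each control period).
- ctrl.camera(name): name is "scene" or "side" or "wrist"; returns (picture, depth): 480x640x3 uint8, red, green, blue; 480x640 float32, m along the optical axis (not along the pixel's ray), 0 where there is no reading.
- ctrl.get_calibration(name): a dict with "fx", "fy", "cx", "cy" (pixels), "world_to_cam" (4x4, takes a point from world to camera coordinates); the wrist camera has in their place "hand_eye" (4x4, takes a point from camera to tool coordinates, whose origin is the TCP and whose axes are the flange's). Camera axes: x right, y down, z forward; pixel columns grow to the right and rows downward; lengths in m; the calibration is good to about 2 mm. The wrist camera is an equidistant fisheye: a pixel r from the principal point sees the ray r / f radians off the axis. A picture is of the moment at which its call begins: read the wrist's pose just before it. get_calibration takes no time and is no camera call.
- ctrl.hand_in(): hands the job in; it is judged then, once.
Trained networks look in the newest picture that a camera, given by its name, has taken for a name from the list of things; names that differ only in an ending like _2 or _b are one class to them, and where a whole thing is asked for, a point or a joint stands for the part that bears it (a point fixed in the world has none). Each returns a list of dicts, best first, with "conf" (0 to 1); they miss things now and then, are a little off and sometimes report something else, mostly with a low value. They report only what shows in the picture. A call takes as long as a camera call. They do not tell look-alikes from the thing itself.
- ctrl.spot_in(camera, label): "rect" ([left, top, right, bottom] as shares, 0 to 1, of the picture: columns of its width, rows of its height, round what is visible of it).
- ctrl.cut_out(camera, label): "pixels" (480x640 bool, what is visible of it) and "rect" ([left, top, right, bottom] as shares, 0 to 1, of the picture: columns of its width, rows of its height, round what is visible of it).
The state is a dict: "time_s": time; "qpos": joint angles; "joint_vel": joint speeds; "tau": joint torques, N m; "ee_pos": TCP position; "eef_rot": TCP orientation; "force": force on the tool from outside, world axes, zero at the start; "moment": the same for the moment, N m; "grip_width": finger opening in m; "grip_force": force on a finger pad.
Only numpy, scipy, OpenCV 4.12 (cv2) and the standard library are available. Lean on these libraries where they do the work, as an engineer would, in place of code of your own. Each camera call takes 0.05 s, during which the arm holds its last target. There are 200 camera calls.

## Task

Pick up the steel scoop by its red handle and pour all six deburring stones through the orange funnel so that they end up in the clear jar, without tipping the jar or pushing it away. Then set the empty scoop down gently, upright, on the middle of the blue mat and let go. Leave the other things on the bench where they are.

Things in the scene. Friction and masses are not known exactly. Their poses are not given: they have to be found in the camera images.
- scoop: steel scoop with a red bar handle across its top, 0.42 kg with stones. Origin: centre of the underside of its flat foot; z up, x towards the pouring lip. Floor 103 (x) by 84 mm (y), 3 mm sheet, side and back walls 50 mm high; in front a ramp rises at 35 degrees from the floor (x = 51) to the lip (x = 86, z = 28 mm), 84 mm wide
- scoop_grip (a point): middle of the scoop's red handle, 95 mm above the foot: a bar 16 mm thick (scoop x), 26 mm tall, along scoop y, with 84 mm free between the two uprights; open below
- scoop_lip (a point): middle of the scoop's pouring edge, at (86, 0, 28) mm in the scoop's frame
- jar: clear jar on a black round foot, an orange funnel screwed to its neck (one loose piece, 0.9 kg). Origin: centre of its underside, z up. Foot 100 mm diameter; jar 72 mm diameter, 64 inside, inner floor 17 mm up; black collar 94 to 106 mm up; funnel throat 54 mm wide, 100 to 114 mm up, flaring to the rim at 165 mm
- funnel_rim (a point): centre of the funnel's rim, 165 mm above the bench; rim 156 mm diameter outside, 148 inside
- mat: blue mat fixed to the bench, 180 mm (x) by 170 mm (y), 4 mm thick. Origin: centre of its underside
- stone0: green ball-shaped deburring stone, 24 mm diameter, 20 g, starts in the scoop; origin at its centre
- stone1: green ball-shaped deburring stone, 24 mm diameter, 20 g, starts in the scoop; origin at its centre
- stone2: green ball-shaped deburring stone, 24 mm diameter, 20 g, starts in the scoop; origin at its centre
- stone3: brown pill-shaped deburring stone, 22 mm diameter, 32 mm long, 20 g, starts in the scoop; origin at its centre
- stone4: brown pill-shaped deburring stone, 22 mm diameter, 32 mm long, 20 g, starts in the scoop; origin at its centre
- stone5: brown pill-shaped deburring stone, 22 mm diameter, 32 mm long, 20 g, starts in the scoop; origin at its centre
- piston: bystander, leave alone: steel-grey engine piston standing upright, three dark ring grooves, 86 mm diameter, 68 mm high; origin at its underside
- conrod: bystander, leave alone: dark steel connecting rod lying flat, 190 mm long, 22 mm thick; origin at its underside
- oil: bystander, leave alone: yellow oil bottle with red cap, 60 mm diameter, 175 mm high; origin at its underside
- grease: bystander, leave alone: green grease jar with black lid, 72 mm diameter, 75 mm high; origin at its underside
- wrench: bystander, leave alone: steel wrench lying flat, about 180 mm long; origin at its underside
- can: bystander, leave alone: blue can, 66 mm diameter, 110 mm high; origin at its underside
Mind the look-alikes: they are no part of the job. Leave any turquoise look-alike of the scoop alone.

How it is judged:
On the way, in this order (a step that is already met when the one before it is completed fails the run):
1. the scoop is lifted at least 60 mm clear of the bench with all six stones in it (height (world z) of scoop above 0.06 m and distance between each of stone0, stone1, stone2, stone3, stone4, stone5 and scoop below 0.095 m), for 0.1 s.
2. all six stones are inside the jar, below the funnel (horizontal distance between each of stone0, stone1, stone2, stone3, stone4, stone5 and jar below 0.04 m and z of stone0 in the frame of jar between 0.015 and 0.092 m and z of stone1 in the frame of jar between 0.015 and 0.092 m and z of stone2 in the frame of jar between 0.015 and 0.092 m and z of stone3 in the frame of jar between 0.015 and 0.092 m and z of stone4 in the frame of jar between 0.015 and 0.092 m and z of stone5 in the frame of jar between 0.015 and 0.092 m), for 0.2 s.
At the end, for the whole second after the job is handed in: All six stones lie inside the jar below the funnel; the jar stands upright (within 0.1 rad) and at rest within 50 mm of where it started; the scoop stands upright (within 0.1 rad), at rest and released, flat on the mat, its foot centred within 45 mm of the mat's centre (all of step 2 and angle between each of jar, scoop's own z axis and vertical below 0.1 rad and distance of jar from where it was at the start of the episode below 0.05 m and linear speed of each of jar, scoop below 0.03 m/s and horizontal distance between scoop and mat below 0.045 m and z of scoop in the frame of mat below 0.01 m); the robot touches nothing.
It fails at once if the jar is tipped by more than 0.35 rad (angle between jar's own z axis and vertical above 0.35 rad).
It fails at once if the scoop is dropped or slammed onto the mat (over 0.35 m/s in the last 15 mm) (horizontal distance between scoop and mat below 0.12 m and z of scoop in the frame of mat below 0.02 m and linear speed of scoop above 0.35 m/s).
It fails at once if a bystander is moved by more than 40 mm (distance of any of piston, conrod, oil, grease, wrench, can from where it was at the start of the episode above 0.04 m).
It also fails if it takes over 67 s, if anything falls off the work surface, if the arm or the gripper's body presses on something with over 40 N, if the wrist force passes 120 N, or if a joint passes its speed limit or range.

## Working session

There is one attempt and no reset: what is moved stays moved. The work goes in short steps, Python scripts to look and compute and a tool call to move; the robot and the scene stay as the last step left them, time stands still between calls to the robot, and variables do not carry over. Pictures are saved under pics/ and viewed, at most 10 in all, crops included, and the job is handed in when it is done.

Besides the shell and the picture viewer there is one more tool, called after "Emit:" as name(argument=value, ...), one argument or row to a line, values as JSON. step_arm: Moves the arm, as the interface text tells. Its arguments: {"type":"object","properties":{"deltas":{"type":"array"},"gripper":{"type":"number"},"squeeze":{"type":"number"}},"required":["deltas"]}

```bash
mkdir -p pics; cat > h.py <<'E'
import numpy as np, cv2
from station import ctrl
from scipy.spatial.transform import Rotation as R
def shot(cam,name=None):
    p,d=ctrl.camera(cam)
    if name: cv2.imwrite('pics/'+name,cv2.cvtColor(p,cv2.COLOR_RGB2BGR))
    return p,d
def world(cam,d,mask=None):
    c=ctrl.get_calibration(cam); v,u=np.nonzero((d>0) if mask is None else (mask&(d>0)))
    z=d[v,u]; P=np.stack([(u-c['cx'])/c['fx']*z,(v-c['cy'])/c['fy']*z,z,np.ones_like(z)])
    return (np.linalg.inv(c['world_to_cam'])@P)[:3].T
E
python3 - <<'E'
from h import *
o=ctrl.get_obs(); print({k:np.round(v,3) for k,v in o.items()})
for cam in ['scene','side']:
    p,d=shot(cam,cam+'0.png')
    for l in ['scoop','jar','mat','piston','oil','can','grease','conrod','wrench','scoop_grip']:
        for r in ctrl.cut_out(cam,l):
            if r['conf']<.3: continue
            W=world(cam,d,r['pixels'])
            print(cam,l,round(r['conf'],2),np.round(np.array(r['rect'])*[640,480,640,480]).astype(int),'med',np.round(np.median(W,0),3),'lo',np.round(np.percentile(W,3,axis=0),3),'hi',np.round(np.percentile(W,97,axis=0),3))
E
```

```text
{'time_s': np.float64(0.0), 'qpos': array([-1.261,  0.3  ,  1.522, -0.   ,  1.321, -0.067]), 'joint_vel': array([ 0.001, -0.001,  0.001,  0.001, -0.001,  0.001]), 'tau': array([ 2.0000e-03, -5.3181e+01, -3.5274e+01,  7.1000e-02,  2.5000e-02,
       -0.0000e+00]), 'ee_pos': array([ 0.202, -0.511,  0.205]), 'eef_rot': array([-3.14 , -0.   ,  0.377]), 'force': array([0.303, 0.202, 0.268]), 'moment': array([-0.006, -0.017, -0.004]), 'grip_force': np.float64(0.0), 'grip_width': np.float64(0.094)}
scene scoop 0.88 [237 128 286 178] med [ 0.232 -0.326  0.029] lo [ 0.178 -0.407 -0.001] hi [ 0.288 -0.267  0.109]
scene scoop 0.66 [459 320 495 367] med [0.654 0.463 0.097] lo [0.611 0.433 0.013] hi [0.667 0.492 0.113]
scene scoop 0.62 [300 248 341 305] med [0.593 0.03  0.029] lo [ 0.508 -0.045 -0.001] hi [0.652 0.083 0.109]
scene scoop 0.45 [200 177 274 235] med [ 0.44  -0.311  0.004] lo [ 0.353 -0.393 -0.003] hi [ 0.52  -0.233  0.01 ]
scene jar 0.66 [406 236 473 309] med [0.495 0.315 0.131] lo [0.441 0.251 0.007] hi [0.563 0.38  0.165]
scene mat 0.97 [200 179 278 235] med [ 0.438 -0.311  0.004]
[... 1418 characters left out ...]
 [ 0.349 -0.389 -0.003] hi [ 0.515 -0.231  0.007]
side piston 0.58 [182 264 222 312] med [0.713 0.237 0.063] lo [0.684 0.191 0.002] hi [0.763 0.267 0.07 ]
side oil 0.87 [291 137 310 195] med [ 0.713 -0.226  0.084] lo [ 0.694 -0.329 -0.002] hi [ 0.748 -0.211  0.172]
side can 0.93 [136 346 178 399] med [0.613 0.474 0.091] lo [ 0.597  0.44  -0.001] hi [0.658 0.497 0.111]
side grease 0.66 [364 134 385 165] med [ 0.591 -0.465  0.05 ] lo [ 0.567 -0.506  0.004] hi [ 0.624 -0.449  0.076]
side conrod 0.95 [327 262 382 324] med [0.39  0.062 0.019] lo [ 0.361 -0.066 -0.002] hi [0.437 0.108 0.025]
side wrench 0.96 [196 216 238 261] med [0.801 0.052 0.004] lo [ 0.779 -0.037 -0.002] hi [0.819 0.127 0.01 ]
```

```bash
python3 - <<'E'
import cv2,numpy as np
a=cv2.imread('pics/scene0.png');b=cv2.imread('pics/side0.png')
f=lambda i,x,y:cv2.resize(i[y:y+90,x:x+120],(400,300),interpolation=cv2.INTER_CUBIC)
cv2.imwrite('pics/c0.png',np.vstack([np.hstack([f(a,205,110),f(a,260,230)]),np.hstack([cv2.resize(a,(400,300)),f(b,240,210)])]))
E
```

```text
(no output)
```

View pics/c0.png

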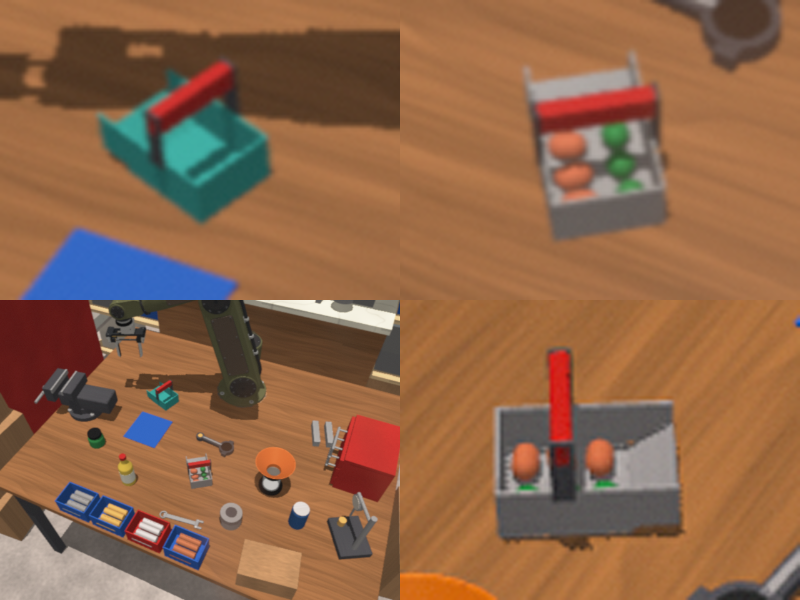

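```bash
python3 - <<'E'
from h import *
for cam in ['scene','side']:
    p,d=shot(cam); W=world(cam,d,d>0); px=p[d>0].astype(int)
    red=(px[:,0]>130)&(px[:,1]<70)&(px[:,2]<70)
    near=(abs(W[:,0]-.57)<.12)&(abs(W[:,1]-.03)<.1)
    H=W[red&near&(W[:,2]>.08)]
    T=H[H[:,2]>.1]; c,(w,h),a=cv2.minAreaRect(T[:,:2].astype(np.float32))
    print(cam,len(H),'handle mean',H.mean(0).round(3),'top rect',np.round(c,3),np.round((w,h),3),round(a,1), 'zmax',H[:,2].max().round(3))
    S=W[near&(W[:,2]>.045)&(W[:,2]<.056)]
    c,s,a=cv2.minAreaRect(S[:,:2].astype(np.float32)); print(' wall top rect',np.round(c,3),np.round(s,3),round(a,1))
    J=W[(abs(W[:,0]-.5)<.1)&(abs(W[:,1]-.315)<.1)&(W[:,2]>.158)&(W[:,2]<.172)]
    A=np.c_[2*J[:,:2],np.ones(len(J))]; x=np.linalg.lstsq(A,(J[:,:2]**2).sum(1),rcond=None)[0]
    print(' rim',x[:2].round(4),np.sqrt(x[2]+x[:2]@x[:2]).round(4),len(J))
    bl=(px[:,2]>130)&(px[:,0]<80)&(px[:,1]<120)&(abs(W[:,0]-.435)<.12)&(abs(W[:,1]+.31)<.12)&(W[:,2]<.02)
    print(' mat',[np.round(q,3) for q in cv2.minAreaRect(W[bl][:,:2].astype(np.float32))])
E
```

```text
scene 161 handle mean [0.592 0.028 0.107] top rect [0.592 0.027] [0.017 0.088] 34.4 zmax 0.115
 wall top rect [0.577 0.017] [0.141 0.097] 34.2
 rim [0.5102 0.3162] 0.0729 527
 mat [array([ 0.435, -0.312]), array([0.168, 0.183]), np.float64(89.051)]
side 166 handle mean [0.587 0.029 0.106] top rect [0.587 0.027] [0.015 0.095] 35.3 zmax 0.112
 wall top rect [0.571 0.019] [0.135 0.099] 34.6
 rim [0.506  0.3182] 0.0734 641
 mat [array([ 0.434, -0.308]), array([0.18 , 0.182]), np.float64(89.388)]
```

Emit:
step_arm(
  deltas=[
    {"dp": [0, 0, -1], "twist": 0},
    {"dp": [0, 0, -1], "twist": 0},
    {"dp": [0, 0, -1], "twist": 0},
    {"dp": [0, 0, -1], "twist": 0},
    {"dp": [0, 0, -1], "twist": 0},
    {"dp": [0, 0, -1], "twist": 0},
    {"dp": [0, 0, -1], "twist": 0},
    {"dp": [0, 0, -1], "twist": 0},
  ],
)

```text
time_s: 2.0
ee_pos: [0.2022, -0.5109, 0.5273]
eef_rot: [3.141, 0.0, 0.377]
force: [-0.8, -0.0, -0.2]
grip_width: 0.0939
grip_force: 0.0
```

Emit:
step_arm(
  deltas=[
    {"dp": [0, 0, -1], "twist": 0},
    {"dp": [0, 0, -1], "twist": 0},
    {"dp": [0, 0, -1], "twist": 0},
    {"dp": [0, 0, -1], "twist": 0},
    {"dp": [0, 0, -1], "twist": 0},
    {"dp": [0, 0, -1], "twist": 0},
    {"dp": [0, 0, -1], "twist": 0},
    {"dp": [0, 0, -1], "twist": 0},
  ],
)

```text
time_s: 2.8
ee_pos: [0.1661, -0.4199, 0.6977]
eef_rot: [3.071, 0.0, 0.377]
force: [-0.8, -1.0, 0.2]
grip_width: 0.0937
grip_force: 0.0
```

```bash
python3 -c "
from h import *
o=ctrl.get_obs(); print({k:np.round(o[k],3) for k in ['qpos','ee_pos','eef_rot','joint_vel']})"
```

```text
{'qpos': array([-1.279,  0.356,  0.235,  0.01 ,  2.48 , -0.077]), 'ee_pos': array([ 0.166, -0.42 ,  0.698]), 'eef_rot': array([3.071, 0.   , 0.377]), 'joint_vel': array([-0.04 , -0.287, -0.   ,  0.021,  0.163, -0.019])}
```

Emit:
step_arm(
  deltas=[
    {"dp": [0, 0, 1], "twist": 0},
    {"dp": [0, 0, 1], "twist": 0},
    {"dp": [0, 0, 1], "twist": 0},
    {"dp": [0, 0, 0], "twist": 0},
  ],
)

```text
time_s: 3.2
ee_pos: [0.1695, -0.4289, 0.604]
eef_rot: [3.086, -0.001, 0.377]
force: [0.6, -0.3, 0.4]
grip_width: 0.0941
grip_force: 0.0
```

```bash
python3 -c "
from h import *
o=ctrl.get_obs(); print({k:np.round(o[k],3) for k in ['qpos','ee_pos','eef_rot','joint_vel']})"
```

```text
{'qpos': array([-1.277,  0.143,  0.792,  0.007,  2.152, -0.079]), 'ee_pos': array([ 0.169, -0.429,  0.604]), 'eef_rot': array([ 3.086e+00, -1.000e-03,  3.770e-01]), 'joint_vel': array([-0.002,  0.044, -0.351, -0.   ,  0.133, -0.002])}
```

Emit:
step_arm(
  deltas=[
    {"dp": [0, 1, 0], "twist": 0},
    {"dp": [0, 1, 0], "twist": 0},
    {"dp": [0, 1, 0], "twist": 0},
    {"dp": [0, 1, 0], "twist": 0},
    {"dp": [0, 1, 0], "twist": 0},
    {"dp": [0, 1, 0], "twist": 0},
  ],
)

```text
time_s: 3.8
ee_pos: [0.2339, -0.592, 0.5648]
eef_rot: [3.034, -0.0, 0.377]
force: [0.0, -0.1, 0.5]
grip_width: 0.094
grip_force: 0.0
```

```bash
python3 -c "
from h import *
o=ctrl.get_obs(); print({k:np.round(o[k],3).tolist() for k in ['qpos','ee_pos','eef_rot','joint_vel']})"
```

```text
{'qpos': [-1.255, 0.613, 0.235, 0.009, 2.187, -0.056], 'ee_pos': [0.234, -0.592, 0.565], 'eef_rot': [3.034, -0.0, 0.377], 'joint_vel': [0.018, 0.25, -0.001, 0.005, -0.417, 0.021]}
```

Emit:
step_arm(
  deltas=[
    {"dp": [0, 1, 0], "twist": 0},
    {"dp": [0, 1, 0], "twist": 0},
    {"dp": [0, 1, 0], "twist": 0},
    {"dp": [0, 1, 0], "twist": 0},
  ],
)

```text
time_s: 4.2
ee_pos: [0.2605, -0.6591, 0.5093]
eef_rot: [2.964, -0.0, 0.377]
force: [0.7, 0.4, -0.3]
grip_width: 0.0941
grip_force: 0.0
```

```bash
python3 -c "
from h import *
o=ctrl.get_obs(); print({k:np.round(o[k],3).tolist() for k in ['qpos','ee_pos','eef_rot','joint_vel']})"
```

```text
{'qpos': [-1.25, 0.704, 0.235, 0.011, 2.026, -0.05], 'ee_pos': [0.26, -0.659, 0.509], 'eef_rot': [2.964, -0.0, 0.377], 'joint_vel': [0.011, 0.207, 0.001, 0.007, -0.39, 0.011]}
```

```bash
cat > fit.py <<'E'
import numpy as np
D=[(0.3,1.5215,1.321,.202,-.511,.205),(.356,.235,2.48,.1661,-.4199,.6977),(.143,.792,2.152,.1695,-.4289,.604),(.613,.235,2.187,.234,-.592,.5648),(.704,.235,2.026,.2605,-.6591,.5093)]
A=[];b=[]
for q2,q3,q5,x,y,z in D:
    s=[q2,q2+q3,q2+q3+q5]
    A.append([1,0]+list(np.sin(s)));b.append(np.hypot(x,y))
    A.append([0,1]+list(np.cos(s)));b.append(z)
A=np.array(A);b=np.array(b)
k,res,rk,sv=np.linalg.lstsq(A,b,rcond=None)
if __name__=='__main__': print('a,h,L1,L2,L',k.round(4),'res',(A@k-b).round(4),sv.round(3),[sum(d[:3])for d in D])
E
python3 fit.py
```

```text
a,h,L1,L2,L [0.0139 0.4506 0.3938 0.4479 0.506 ] res [ 0.0142  0.0047 -0.0152 -0.0108 -0.0032 -0.0029 -0.0064  0.0011  0.0104
  0.0079] [4.084 2.759 0.752 0.374 0.061] [3.1425, 3.0709999999999997, 3.087, 3.0349999999999997, 2.965]
```

```bash
cat > fit2.py <<'E'
from fit import *
c=[];
for q2,q3,q5,x,y,z in D: c+= [np.cos(q2+q3),-np.sin(q2+q3)]
A2=np.c_[A,c]; k2,_,_,sv2=np.linalg.lstsq(A2,b,rcond=None)
if __name__=='__main__':
    print(k2.round(4),(A2@k2-b).round(4),sv2.round(3))
    # fix a=0 variant
    k3=np.linalg.lstsq(A2[:,1:],b,rcond=None)[0]; print(k3.round(4),(A2[:,1:]@k3-b).round(4))
E
python3 fit2.py
```

```text
[0.0011 0.223  0.4236 0.4477 0.2716 0.0412] [ 0.0001  0.      0.      0.0002 -0.0002 -0.0003  0.0002 -0.0002 -0.0001
  0.0003] [4.309 3.192 0.826 0.657 0.356 0.05 ]
[0.2197 0.425  0.4483 0.2696 0.0416] [-0.0002 -0.0004 -0.0001  0.0005 -0.0005 -0.0001  0.0003 -0.0002  0.
  0.0002]
```

```bash
cat > kin.py <<'E'
import numpy as np
from scipy.optimize import least_squares
from scipy.spatial.transform import Rotation as R
h,L1,L2,L,e=.2197,.425,.4483,.2696,.0416
lo=np.array([-3.03,-.79,.23,-1.04,0,-2.55])+.005; hi=np.array([3.03,2.21,2.52,4.18,3.07,2.55])-.005
vmax=np.array([2.22,2.22,2.57,3.14,3.14,3.14])*.07
S4=1
def fk(q):
    Rb=R.from_euler('ZY',[q[0],q[1]+q[2]])
    u=R.from_euler('ZY',[q[0],q[1]])
    w=np.array([0,0,h])+u.apply([0,0,L1])+Rb.apply([e,0,L2])
    Rt=Rb*R.from_euler('ZYZ',[S4*q[3],q[4],q[5]+np.pi/2])
    return w+Rt.apply([0,0,L]),Rt
def row(q,dp,tw,lam):
    p,Rt=fk(q); pt=p+Rt.apply(np.array(dp)*.04); Rg=Rt*R.from_euler('z',tw*4,degrees=True)
    f=lambda x:np.r_[fk(x)[0]-pt,lam*(Rg.inv()*fk(x)[1]).as_rotvec(),1e-4*(x-q)]
    a=np.maximum(lo,q-vmax);b=np.minimum(hi,q+vmax)
    return least_squares(f,np.clip(q,a+1e-6,b-1e-6),bounds=(a,b)).x
def tilt(Rt):
    z=Rt.apply([0,0,1]); return np.degrees(np.arccos(-z[2])),np.degrees(np.arctan2(z[1],z[0]))
def ik(p,Rt,q0s):
    best=None
    for q0 in q0s:
        f=lambda x:np.r_[fk(x)[0]-p,.3*(Rt.inv()*fk(x)[1]).as_rotvec()]
        s=least_squares(f,np.clip(q0,lo+1e-6,hi-1e-6),bounds=(lo,hi))
        if best is None or s.cost<best.cost-1e-9: best=s
    return best.x,np.sqrt(2*best.cost)
E
python3 - <<'E'
import kin; from kin import *
Q=[[-1.279,.356,.235,.010,2.48,-.077],[-1.277,.143,.792,.007,2.152,-.079],[-1.255,.613,.235,.009,2.187,-.056],[-1.25,.704,.235,.011,2.026,-.05]]
T=[[3.071,0,.377],[3.086,-.001,.377],[3.034,0,.377],[2.964,0,.377]]
for s in (1,-1):
    kin.S4=s
    print(s,[((R.from_euler('xyz',t).inv()*fk(q)[1]).as_rotvec()).round(3).tolist() for q,t in zip(Q,T)])
kin.S4=1
for lam in (.1,.2,.3,.5,1):
    q=np.array(Q[1]); out=[]
    for i in range(10):
        q=row(q,[0,1,0],0,lam)
        if i in(5,9): out.append((fk(q)[0].round(3).tolist(),round(tilt(fk(q)[1])[0],1)))
    print(lam,out)
print('meas', [.2339,-.592,.5648],6.2,[.2605,-.659,.509],10.2)
E
```

```text
1 [[-0.0, 0.0, 0.0], [0.001, 0.0, 0.0], [0.001, 0.001, -0.0], [0.001, -0.0, 0.0]]
-1 [[0.001, -0.012, 0.016], [0.002, -0.011, 0.008], [0.002, -0.014, 0.01], [0.002, -0.02, 0.01]]
0.1 [([0.219, -0.65, 0.622], np.float64(24.9)), ([0.263, -0.757, 0.7], np.float64(54.3))]
0.2 [([0.213, -0.633, 0.594], np.float64(17.2)), ([0.254, -0.73, 0.621], np.float64(38.0))]
0.3 [([0.209, -0.621, 0.576], np.float64(11.8)), ([0.246, -0.705, 0.563], np.float64(25.0))]
0.5 [([0.206, -0.611, 0.561], np.float64(6.9)), ([0.237, -0.68, 0.513], np.float64(12.7))]
1 [([0.204, -0.605, 0.553], np.float64(4.2)), ([0.232, -0.665, 0.487], np.float64(5.7))]
meas [0.2339, -0.592, 0.5648] 6.2 [0.2605, -0.659, 0.509] 10.2
```

```bash
sed -i "s/bounds=(a,b))/bounds=(a,b),method='dogbox',x_scale=.1)/; s/bounds=(lo,hi))/bounds=(lo,hi),method='dogbox')/" kin.py
cat > plan.py <<'E'
from kin import *
def hdg(th,ps,tw=0): # tool tilted th toward heading ps, tool y horizontal along scoop x(lip) or opposite
    z=np.array([np.sin(th)*np.cos(ps),np.sin(th)*np.sin(ps),-np.cos(th)])
    y=np.array([np.cos(ps+np.pi/2),np.sin(ps+np.pi/2),0])
    return R.from_matrix(np.c_[np.cross(y,z),y,z])*R.from_euler('z',tw,degrees=True)
seeds=[[b,.5,1.5,c,1.3,d] for b in(-.6,.5) for c in(0,1.5,3,-.8) for d in(-2,0,2)]
E
python3 - <<'E'
from plan import *
for lam in (.3,.4,.5,.7):
    q=np.array([-1.277,.143,.792,.007,2.152,-.079]); out=[]
    for i in range(10):
        q=row(q,[0,1,0],0,lam)
        if i in(5,9): out.append((fk(q)[0].round(3).tolist(),round(tilt(fk(q)[1])[0],1)))
    print(lam,out)
ps=np.radians(-55.2)
for th in (45,55):
  for tw in (0,180,90,-90):
    Rg=hdg(np.radians(th),ps,tw)
    for n,g in (('scoop',[.589,.027,.095]),('jar',[.51,.317,.33]),('mat',[.435,-.31,.1])):
        q,c=ik(np.array(g)+Rg.apply([0,0,.019]),Rg,seeds); print(th,tw,n,q.round(2),round(c,4))
E
```

```text
0.3 [([0.209, -0.621, 0.576], np.float64(11.8)), ([0.246, -0.705, 0.563], np.float64(25.0))]
0.4 [([0.207, -0.614, 0.567], np.float64(8.7)), ([0.24, -0.689, 0.531], np.float64(17.2))]
0.5 [([0.206, -0.611, 0.561], np.float64(6.9)), ([0.237, -0.68, 0.513], np.float64(12.7))]
0.7 [([0.204, -0.607, 0.556], np.float64(5.2)), ([0.234, -0.67, 0.496], np.float64(8.3))]
45 0 scoop [ 0.34  0.5   1.78 -1.02  0.93  0.4 ] 0.0
45 0 jar [ 0.85  0.43  1.27 -0.76  1.65  0.26] 0.0
45 0 mat [-0.49  0.2   2.11 -1.04  0.34 -0.19] 0.027
45 180 scoop [ 0.38  0.52  1.79 -1.04  0.96 -2.54] 0.0457
45 180 jar [ 0.91  0.4   1.41 -0.85  1.58 -2.54] 0.0802
45 180 mat [-0.51  0.26  2.23  4.18  0.31 -2.28] 0.0331
45 90 scoop [ 0.34  0.5   1.78 -1.02  0.93  1.97] 0.0
45 90 jar [ 0.85  0.43  1.27 -0.76  1.65  1.83] 0.0
45 90 mat [-0.49  0.2   2.11 -1.04  0.34  1.38] 0.027
45 -90 scoop [ 0.34  0.5   1.78 -1.02  0.93 -1.17] 0.0
45 -90 jar [ 0.85  0.43  1.27 -0.76  1.65 -1.31] 0.0
45 -90 mat [-0.49  0.2   2.11 -1.04  0.34 -1.76] 0.027
55 0 scoop [ 0.38  0.53  1.72 -1.04  1.05  0.43] 0.04
55 0 jar [ 0.89  0.47  1.29 -0.91  1.69  0.32] 0.0
55 0 mat [-0.43  0.28  2.24  4.18  0.5   0.92] 0.0042
55 180 scoop [ 0.42  0.56  1.73 -1.04  1.09 -2.54] 0.0577
55 180 jar [ 0.93  0.45  1.42 -0.97  1.64 -2.54] 0.0662
55 180 mat [-0.43  0.28  2.24  4.18  0.5  -2.22] 0.0042
55 90 scoop [ 0.38  0.53  1.72 -1.04  1.05  2.  ] 0.04
55 90 jar [ 0.89  0.47  1.29 -0.91  1.69  1.89] 0.0
55 90 mat [-0.43  0.28  2.24  4.18  0.5   2.49] 0.0042
55 -90 scoop [ 0.38  0.53  1.72 -1.04  1.05 -1.14] 0.04
55 -90 jar [ 0.89  0.47  1.29 -0.91  1.69 -1.25] 0.0
55 -90 mat [-0.43  0.28  2.24  4.18  0.5  -0.65] 0.0042
```

```bash
python3 - <<'E'
from plan import *
seeds=[[b,s,1.,c,1.8,d] for b in(-.6,.5) for s in (.5,1.1) for c in(-.8,.7,2,3.3) for d in(-2,0,2)]
ps=np.radians(124.8)
for th in (50,58):
  for tw in (0,180,100,-100):
    Rg=hdg(np.radians(th),ps,tw)
    for n,g in (('scoop',[.589,.027,.095]),('jar',[.51,.317,.33]),('mat',[.435,-.31,.1])):
        q,c=ik(np.array(g)+Rg.apply([0,0,.019]),Rg,seeds); print(th,tw,n,q.round(2),round(c,4))
from station import ctrl
import h
P=np.vstack([h.world(c,ctrl.camera(c)[1]) for c in('scene','side')])
az=np.degrees(np.arctan2(P[:,1],P[:,0]));r=np.hypot(P[:,0],P[:,1])
for a in range(-90,150,20):
    for r0 in (.3,.5,.7,.9):
        m=(abs(az-a)<10)&(r>r0)&(r<r0+.2); print(a,r0,m.sum(),P[m,2].max().round(2) if m.any() else None,end=' | ')
    print()
E
```

```text
50 0 scoop [-0.18  0.88  1.15  0.58  1.78  2.27] 0.0
50 0 jar [0.21 0.47 1.33 0.86 1.69 2.54] 0.0629
50 0 mat [-0.71  0.89  1.12  0.21  1.98  1.82] 0.0
50 180 scoop [-0.18  0.88  1.15  0.58  1.78 -0.87] 0.0
50 180 jar [ 0.25  0.49  1.22  0.82  1.75 -0.34] 0.0
50 180 mat [-0.71  0.89  1.12  0.21  1.98 -1.32] 0.0
50 100 scoop [-0.18  0.88  1.15  0.58  1.78 -2.27] 0.0
50 100 jar [ 0.25  0.49  1.22  0.82  1.75 -1.73] 0.0
50 100 mat [-0.69  0.9   1.09  0.24  2.   -2.54] 0.0469
50 -100 scoop [-0.18  0.88  1.15  0.58  1.78  0.52] 0.0
50 -100 jar [0.25 0.49 1.22 0.82 1.75 1.06] 0.0
50 -100 mat [-0.71  0.89  1.12  0.21  1.98  0.08] 0.0
58 0 scoop [-0.2   0.95  1.1   0.66  1.88  2.27] 0.0
58 0 jar [0.19 0.51 1.34 0.96 1.74 2.54] 0.0552
58 0 mat [-0.72  0.97  1.04  0.24  2.12  1.83] 0.0
58 180 scoop [-0.2   0.95  1.1   0.66  1.88 -0.87] 0.0
58 180 jar [ 0.22  0.53  1.23  0.94  1.79 -0.37] 0.0
58 180 mat [-0.72  0.97  1.04  0.24  2.12 -1.31] 0.0
58 100 scoop [-0.2   0.95  1.1   0.66  1.88 -2.27] 0.0
58 100 jar [ 0.22  0.53  1.23  0.94  1.79 -1.77] 0.0
58 100 mat [-0.7   0.98  1.01  0.29  2.14 -2
[... 417 characters left out ...]
15 0.61 | -30 0.5 7269 0.02 | -30 0.7 9971 0.12 | -30 0.9 15701 0.08 | 
-10 0.3 5610 0.43 | -10 0.5 7900 0.11 | -10 0.7 16673 0.18 | -10 0.9 11919 0.08 | 
10 0.3 6524 0.05 | 10 0.5 9414 0.12 | 10 0.7 17370 0.08 | 10 0.9 9964 0.11 | 
30 0.3 6495 0.01 | 30 0.5 15407 0.17 | 30 0.7 17666 0.12 | 30 0.9 25110 0.12 | 
50 0.3 7899 0.01 | 50 0.5 12414 0.2 | 50 0.7 18065 0.23 | 50 0.9 14409 0.25 | 
70 0.3 6646 0.04 | 70 0.5 5568 0.2 | 70 0.7 4686 0.2 | 70 0.9 2508 0.01 | 
90 0.3 2512 0.03 | 90 0.5 1385 0.01 | 90 0.7 480 0.01 | 90 0.9 733 -0.41 | 
110 0.3 1892 0.01 | 110 0.5 2442 0.01 | 110 0.7 928 0.01 | 110 0.9 118 -0.73 | 
130 0.3 1020 0.01 | 130 0.5 64 0.19 | 130 0.7 4916 0.19 | 130 0.9 2709 0.22 |
```

```bash
python3 - <<'E'
import numpy as np
from fit import D
q1=[-1.261,-1.279,-1.277,-1.255,-1.25]; A=[];b=[]
for (q2,q3,q5,x,y,z),a in zip(D,q1):
    s=[q2,q2+q3,q2+q3+q5]; f=q2+q3
    A.append([0]+list(np.sin(s))+[np.cos(f)]);b.append(np.cos(a)*x+np.sin(a)*y)
    A.append([1]+list(np.cos(s))+[-np.sin(f)]);b.append(z)
    print('lat',round(-np.sin(a)*x+np.cos(a)*y,4))
A=np.array(A);b=np.array(b);k=np.linalg.lstsq(A,b,rcond=None)[0];print(k.round(4),(A@k-b).round(4))
E
```

```text
lat 0.0366
lat 0.0383
lat 0.038
lat 0.0386
lat 0.0394
[0.2256 0.4235 0.4476 0.2745 0.0406] [ 0.0002  0.0002  0.0002 -0.     -0.     -0.0003  0.     -0.0002 -0.0001
  0.0004]
```

```bash
sed -i "s/^h,L1.*/h,L1,L2,L,e,d=.2256,.4235,.4476,.2745,.0406,.0366/; s/w=np.array(\[0,0,h\])+u.apply(\[0,0,L1\])/w=np.array([0,0,h])+u.apply([0,d,L1])/" kin.py
python3 - <<'E'
from plan import *
for lam in (.3,.5,.7):
    q=np.array([-1.277,.143,.792,.007,2.152,-.079]); out=[]
    for i in range(10):
        q=row(q,[0,1,0],0,lam)
        if i in(5,9): out.append((fk(q)[0].round(3).tolist(),round(tilt(fk(q)[1])[0],1)))
    print(lam,out)
lam=.5
def greedy(q,ps,n,every=5):
    want=np.array([np.cos(np.radians(ps)),np.sin(np.radians(ps)),0])
    for i in range(n):
        best=None
        p,Rt=fk(q)
        for a in np.arange(0,360,30):
            v=np.cos(np.radians(a))*want+np.sin(np.radians(a))*np.array([0,0,1])
            dp=Rt.inv().apply(v); dp/=abs(dp).max()
            dp*=min(1,1.25/np.linalg.norm(dp))
            q2=row(q,dp,0,lam); g=fk(q2)[1].apply([0,0,1])
            s=g@want/ np.hypot(g@want,g[2])
            th=np.degrees(np.arctan2(g@want,-g[2]))
            if best is None or th>best[0]: best=(th,a,q2)
        q=best[2]
        if i%every==every-1: print(i+1,round(best[0],1),best[1],fk(q)[0].round(3),q.round(2))
    return q
Rd=hdg(0.0,np.radians(-55),0)
for r,z in ((.32,.5),(.35,.25)):
    q,c=ik(np.array([r*np.cos(np.radians(-55)),r*np.sin(np.radians(-55)),z]),Rd,seeds); print('inner',r,z,q.round(2),round(c,3)); greedy(q,125,15)
az=np.radians(125)
q,c=ik(np.array([.7*np.cos(az),.7*np.sin(az),.45]),hdg(0.,az,180),[[2,.5,1,0,1.5,0]]); print('outer',q.round(2),c); greedy(q,125,25)
E
```

```text
0.3 [([0.242, -0.61, 0.577], np.float64(11.9)), ([0.275, -0.696, 0.564], np.float64(25.3))]
0.5 [([0.237, -0.6, 0.561], np.float64(7.0)), ([0.265, -0.67, 0.513], np.float64(12.9))]
0.7 [([0.236, -0.596, 0.556], np.float64(5.2)), ([0.261, -0.661, 0.496], np.float64(8.4))]
inner 0.32 0.5 [-1.07 -0.26  1.43  0.    1.98 -1.69] 0.0
5 0.0 330 [ 0.108 -0.154  0.317] [-1.16 -0.67  2.08 -0.    1.74 -1.77]
10 8.2 330 [ 0.064 -0.091  0.194] [-1.21 -0.78  2.4  -0.03  1.67 -1.82]
15 17.9 0 [ 0.034 -0.049  0.167] [-1.22 -0.78  2.48 -0.08  1.75 -1.83]
inner 0.35 0.25 [-1.06 -0.2   1.95  0.    1.4  -1.68] 0.0
5 0.2 30 [ 0.088 -0.125  0.227] [-1.2  -0.78  2.32 -0.    1.61 -1.81]
10 9.9 0 [ 0.059 -0.084  0.189] [-1.21 -0.78  2.41 -0.04  1.68 -1.82]
15 19.7 0 [ 0.028 -0.04   0.159] [-1.22 -0.78  2.51 -0.09  1.75 -1.83]
outer [ 2.13  0.77  0.27 -0.    2.11  1.52] 1.7296833415724805e-10
5 9.9 60 [-0.413  0.59   0.495] [2.13 0.73 0.24 0.01 2.01 1.52]
10 20.7 60 [-0.404  0.577  0.581] [2.12 0.61 0.24 0.02 1.93 1.52]
15 31.8 60 [-0.402  0.574  0.651] [2.12 0.53 0.24 0.04 1.82 1.52]
20 42.1 60 [-0.405  0.578  0.709] [2.11 0.48 0.24 0.05 1.69 1.52]
25 52.1 90 [-0.388  0.554  0.786] [2.1  0.39 0.24 0.06 1.61 1.52]
```

```bash
cat > mv.py <<'E'
from plan import *
from station import ctrl
import json
def st():
    o=ctrl.get_obs(); return np.array(o['ee_pos']),R.from_euler('xyz',o['eef_rot']),np.array(o['qpos'])
def rows(p,Rt,q,pts,tws,lam=.6,show=True):
    """pts: list of next TCP positions (each <=.05 away), tws: twist units; simulate, print rows"""
    out=[]
    for pn,t in zip(pts,tws):
        dp=np.clip(np.round(Rt.inv().apply(np.array(pn)-p)/.04,2),-1,1)
        out.append({"dp":dp.tolist(),"twist":round(float(t),2)})
        q=row(q,dp,t,lam); p,Rt=fk(q)
    if show:
        for i in range(0,len(out),12): print(json.dumps(out[i:i+12]))
    print('end',p.round(3),'tilt',np.round(tilt(Rt),1),'q',q.round(2))
    return p,Rt,q
def line(a,b,step=.04):
    n=max(1,int(np.ceil(np.linalg.norm(np.array(b)-a)/step-1e-6))); return [np.array(a)+(np.array(b)-a)*(i+1)/n for i in range(n)]
E
python3 - <<'E'
from mv import *
p,Rt,q=st(); print(p.round(3),np.linalg.norm(fk(q)[0]-p).round(4))
pol=lambda r,a,z:np.array([r*np.cos(np.radians(a)),r*np.sin(np.radians(a)),z])
pts=[];az=-68.4;r=.708;z=p[2]
while az<124:
    r=max(.5,r-.03); az+=np.degrees((.028 if r>.5 else .042)/r); pts.append(pol(r,min(az,124.8),.5))
n=len(pts); print(n)
rows(p,Rt,q,pts,[-1]*25+[-.8]+[0]*(n-26))
E
```

```text
[ 0.261 -0.66   0.508] 0.0004
43
[{"dp": [0.71, -0.82, 0.06], "twist": -1.0}, {"dp": [0.73, -0.98, 0.02], "twist": -1.0}, {"dp": [0.75, -0.91, -0.0], "twist": -1.0}, {"dp": [0.76, -0.73, -0.12], "twist": -1.0}, {"dp": [0.77, -0.68, -0.14], "twist": -1.0}, {"dp": [0.78, -0.67, -0.15], "twist": -1.0}, {"dp": [1.0, -0.58, -0.16], "twist": -1.0}, {"dp": [1.0, 0.1, -0.07], "twist": -1.0}, {"dp": [1.0, 0.09, -0.08], "twist": -1.0}, {"dp": [1.0, 0.07, -0.09], "twist": -1.0}, {"dp": [1.0, 0.07, -0.1], "twist": -1.0}, {"dp": [1.0, 0.06, -0.12], "twist": -1.0}]
[{"dp": [1.0, 0.04, -0.12], "twist": -1.0}, {"dp": [1.0, 0.03, -0.13], "twist": -1.0}, {"dp": [1.0, 0.02, -0.14], "twist": -1.0}, {"dp": [1.0, 0.0, -0.15], "twist": -1.0}, {"dp": [1.0, -0.0, -0.16], "twist": -1.0}, {"dp": [1.0, -0.02, -0.16], "twist": -1.0}, {"dp": [1.0, -0.04, -0.16], "twist": -1.0}, {"dp": [1.0, -0.04, -0.17], "twist": -1.0}, {"dp": [1.0, -0.07, -0.16], "twist": -1.0}, {"dp": [1.0, -0.07, -0.17], "twist": -1.0}, {"dp": [1.0, -0.09, -0.17], "twist": -1.0}, {"dp": [1.0, -0.1, -0.17], "twist": -1.0}]
[{"dp": [1.0, -0.11,
[... 178 characters left out ...]
4], "twist": 0.0}, {"dp": [1.0, -0.47, -0.13], "twist": 0.0}, {"dp": [1.0, -0.54, -0.12], "twist": 0.0}, {"dp": [1.0, -0.61, -0.11], "twist": 0.0}, {"dp": [1.0, -0.68, -0.1], "twist": 0.0}, {"dp": [0.97, -0.75, -0.09], "twist": 0.0}, {"dp": [0.66, -0.81, -0.08], "twist": 0.0}, {"dp": [0.6, -0.86, -0.06], "twist": 0.0}]
[{"dp": [0.53, -0.9, -0.05], "twist": 0.0}, {"dp": [0.45, -0.95, -0.03], "twist": 0.0}, {"dp": [0.37, -0.98, -0.02], "twist": 0.0}, {"dp": [0.28, -1.0, -0.01], "twist": 0.0}, {"dp": [0.2, -1.0, 0.0], "twist": 0.0}, {"dp": [0.12, -1.0, 0.03], "twist": 0.0}, {"dp": [0.03, -0.93, 0.02], "twist": 0.0}]
end [-0.285  0.411  0.5  ] tilt [  9.2 -68.6] q [2.09 0.27 0.9  0.03 2.13 1.5 ]
```

Emit:
step_arm(
  deltas=[
    {"dp": [0.71, -0.82, 0.06], "twist": -1},
    {"dp": [0.73, -0.98, 0.02], "twist": -1},
    {"dp": [0.75, -0.91, 0], "twist": -1},
    {"dp": [0.76, -0.73, -0.12], "twist": -1},
    {"dp": [0.77, -0.68, -0.14], "twist": -1},
    {"dp": [0.78, -0.67, -0.15], "twist": -1},
    {"dp": [1, -0.58, -0.16], "twist": -1},
    {"dp": [1, 0.1, -0.07], "twist": -1},
    {"dp": [1, 0.09, -0.08], "twist": -1},
    {"dp": [1, 0.07, -0.09], "twist": -1},
    {"dp": [1, 0.07, -0.1], "twist": -1},
    {"dp": [1, 0.06, -0.12], "twist": -1},
  ],
)

```text
time_s: 5.5
ee_pos: [0.4584, -0.236, 0.4992]
eef_rot: [3.006, 0.129, 1.158]
force: [1.0, 0.3, -0.3]
grip_width: 0.094
grip_force: 0.0
```

Emit:
step_arm(
  deltas=[
    {"dp": [1, 0.04, -0.12], "twist": -1},
    {"dp": [1, 0.03, -0.13], "twist": -1},
    {"dp": [1, 0.02, -0.14], "twist": -1},
    {"dp": [1, 0, -0.15], "twist": -1},
    {"dp": [1, 0, -0.16], "twist": -1},
    {"dp": [1, -0.02, -0.16], "twist": -1},
    {"dp": [1, -0.04, -0.16], "twist": -1},
    {"dp": [1, -0.04, -0.17], "twist": -1},
    {"dp": [1, -0.07, -0.16], "twist": -1},
    {"dp": [1, -0.07, -0.17], "twist": -1},
    {"dp": [1, -0.09, -0.17], "twist": -1},
    {"dp": [1, -0.1, -0.17], "twist": -1},
  ],
)

```text
time_s: 6.7
ee_pos: [0.4514, 0.2314, 0.4945]
eef_rot: [-3.138, 0.18, 2.005]
force: [0.1, 0.0, -0.1]
grip_width: 0.094
grip_force: 0.0
```

Emit:
step_arm(
  deltas=[
    {"dp": [1, -0.11, -0.16], "twist": -1},
    {"dp": [1, -0.13, -0.16], "twist": -0.8},
    {"dp": [1, -0.17, -0.15], "twist": 0},
    {"dp": [1, -0.3, -0.14], "twist": 0},
    {"dp": [1, -0.38, -0.14], "twist": 0},
    {"dp": [1, -0.47, -0.13], "twist": 0},
    {"dp": [1, -0.54, -0.12], "twist": 0},
    {"dp": [1, -0.61, -0.11], "twist": 0},
    {"dp": [1, -0.68, -0.1], "twist": 0},
    {"dp": [0.97, -0.75, -0.09], "twist": 0},
    {"dp": [0.66, -0.81, -0.08], "twist": 0},
    {"dp": [0.6, -0.86, -0.06], "twist": 0},
  ],
)

```text
time_s: 7.9
ee_pos: [0.0198, 0.4963, 0.4782]
eef_rot: [-3.112, 0.173, 2.131]
force: [0.5, 0.1, -0.7]
grip_width: 0.0941
grip_force: 0.0
```

```bash
python3 - <<'E'
from mv import *
p,Rt,q=st(); print(p.round(3),Rt.as_euler('xyz').round(3),q.round(3),np.linalg.norm(fk(q)[0]-p).round(4),np.round(tilt(Rt),1))
E
```

```text
[0.02  0.496 0.478] [-3.112  0.173  2.131] [ 1.5    0.247  0.981 -0.089  2.07   0.906] 0.0009 [ 10.1 -67.5]
```

```bash
cat >> mv.py <<'E'
def push(p,Rt,q,az,el,n,lam=.6,step=.05):
    a,e_=np.radians([az,el]); v=step*np.array([np.cos(a)*np.cos(e_),np.sin(a)*np.cos(e_),np.sin(e_)]); out=[]
    for i in range(n):
        dp=Rt.inv().apply(v)/.04; dp=np.round(dp/max(1,abs(dp).max()),2)
        out.append({"dp":dp.tolist(),"twist":0}); q=row(q,dp,0,lam); p,Rt=fk(q)
        if i%12==11 or i==n-1: print('  sim',p.round(3),np.round(tilt(Rt),1),q.round(2))
    for i in range(0,n,12): print(json.dumps(out[i:i+12]))
    return p,Rt,q
E
python3 - <<'E'
from mv import *
p,Rt,q=st()
t=np.radians(123); s=rows(p,Rt,q,line(p,[.66*np.cos(t),.66*np.sin(t),.5],.042),[0]*12)
for el in (45,60): push(*s,123,el,36)
E
```

```text
[{"dp": [0.61, -0.73, -0.14], "twist": 0.0}, {"dp": [0.62, -0.73, -0.14], "twist": 0.0}, {"dp": [0.61, -0.73, -0.14], "twist": 0.0}, {"dp": [0.6, -0.73, -0.14], "twist": 0.0}, {"dp": [0.61, -0.73, -0.14], "twist": 0.0}, {"dp": [0.61, -0.73, -0.14], "twist": 0.0}, {"dp": [0.6, -0.74, -0.14], "twist": 0.0}, {"dp": [0.61, -0.73, -0.14], "twist": 0.0}, {"dp": [0.6, -0.73, -0.14], "twist": 0.0}, {"dp": [0.76, -0.73, -0.3], "twist": 0.0}]
end [-0.348  0.536  0.483] tilt [  9.  -68.8] q [2.08 0.74 0.24 0.03 2.32 1.54]
  sim [-0.364  0.553  0.553] [  9.  137.2] [2.08 0.63 0.24 0.06 2.12 1.56]
  sim [-0.397  0.601  0.604] [ 27.1 128.4] [2.08 0.59 0.24 0.08 1.84 1.57]
  sim [-0.434  0.655  0.655] [ 44.5 126.6] [2.08 0.59 0.24 0.09 1.54 1.57]
[{"dp": [0.73, -0.04, -1.0], "twist": 0}, {"dp": [0.76, -0.05, -0.99], "twist": 0}, {"dp": [0.78, -0.05, -0.97], "twist": 0}, {"dp": [0.81, -0.05, -0.95], "twist": 0}, {"dp": [0.83, -0.05, -0.93], "twist": 0}, {"dp": [0.85, -0.05, -0.91], "twist": 0}, {"dp": [0.88, -0.05, -0.89], "twist": 0}, {"dp": [0.9, -0.05, -0.87], "twist": 0}, {"dp": [0.92, -0.05, -0
[... 2138 characters left out ...]
{"dp": [0.89, -0.07, -0.87], "twist": 0}, {"dp": [0.91, -0.07, -0.85], "twist": 0}, {"dp": [0.94, -0.07, -0.83], "twist": 0}, {"dp": [0.96, -0.07, -0.8], "twist": 0}, {"dp": [0.98, -0.07, -0.77], "twist": 0}]
[{"dp": [1.0, -0.07, -0.75], "twist": 0}, {"dp": [1.0, -0.07, -0.7], "twist": 0}, {"dp": [1.0, -0.07, -0.66], "twist": 0}, {"dp": [1.0, -0.07, -0.62], "twist": 0}, {"dp": [1.0, -0.07, -0.59], "twist": 0}, {"dp": [1.0, -0.07, -0.55], "twist": 0}, {"dp": [1.0, -0.07, -0.52], "twist": 0}, {"dp": [1.0, -0.07, -0.48], "twist": 0}, {"dp": [1.0, -0.07, -0.45], "twist": 0}, {"dp": [1.0, -0.07, -0.42], "twist": 0}, {"dp": [1.0, -0.07, -0.39], "twist": 0}, {"dp": [1.0, -0.07, -0.36], "twist": 0}]
```

Emit:
step_arm(
  deltas=[
    {"dp": [0.61, -0.73, -0.14], "twist": 0},
    {"dp": [0.61, -0.73, -0.14], "twist": 0},
    {"dp": [0.61, -0.73, -0.14], "twist": 0},
    {"dp": [0.61, -0.73, -0.14], "twist": 0},
    {"dp": [0.61, -0.73, -0.14], "twist": 0},
    {"dp": [0.61, -0.73, -0.14], "twist": 0},
    {"dp": [0.6, -0.74, -0.14], "twist": 0},
    {"dp": [0.61, -0.73, -0.14], "twist": 0},
    {"dp": [0.6, -0.73, -0.14], "twist": 0},
    {"dp": [0.76, -0.73, -0.3], "twist": 0},
  ],
)

```text
time_s: 8.9
ee_pos: [-0.3489, 0.5374, 0.4744]
eef_rot: [-3.108, 0.178, 2.131]
force: [-0.3, 1.1, -1.7]
grip_width: 0.0942
grip_force: 0.0
```

Emit:
step_arm(
  deltas=[
    {"dp": [0.73, 0, -1], "twist": 0},
    {"dp": [0.76, 0, -1], "twist": 0},
    {"dp": [0.78, 0, -0.97], "twist": 0},
    {"dp": [0.8, 0, -0.95], "twist": 0},
    {"dp": [0.83, 0, -0.93], "twist": 0},
    {"dp": [0.85, 0, -0.91], "twist": 0},
    {"dp": [0.88, 0, -0.89], "twist": 0},
    {"dp": [0.9, 0, -0.87], "twist": 0},
    {"dp": [0.92, 0, -0.84], "twist": 0},
    {"dp": [0.94, 0, -0.82], "twist": 0},
    {"dp": [0.97, 0, -0.8], "twist": 0},
    {"dp": [1, 0, -0.77], "twist": 0},
  ],
)

```text
time_s: 10.1
ee_pos: [-0.3504, 0.5652, 0.5408]
eef_rot: [-3.102, -0.125, 2.12]
force: [-0.7, -0.2, -1.2]
grip_width: 0.0943
grip_force: 0.0
```

```bash
python3 - <<'E'
from mv import *
p,Rt,q=st(); print(p.round(3),Rt.as_euler('xyz').round(3),q.round(3),np.round(tilt(Rt),1))
push(p,Rt,q,123,45,24)
E
```

```text
[-0.35   0.565  0.541] [-3.102 -0.125  2.12 ] [2.051 0.653 0.235 0.057 2.132 1.532] [  7.5 139.4]
  sim [-0.387  0.605  0.597] [ 25.6 127.7] [2.06 0.6  0.24 0.07 1.86 1.55]
  sim [-0.427  0.656  0.648] [ 43.1 125.8] [2.07 0.59 0.24 0.09 1.56 1.56]
[{"dp": [0.99, -0.05, -0.77], "twist": 0}, {"dp": [1.0, -0.05, -0.73], "twist": 0}, {"dp": [1.0, -0.05, -0.69], "twist": 0}, {"dp": [1.0, -0.05, -0.65], "twist": 0}, {"dp": [1.0, -0.05, -0.61], "twist": 0}, {"dp": [1.0, -0.05, -0.58], "twist": 0}, {"dp": [1.0, -0.05, -0.54], "twist": 0}, {"dp": [1.0, -0.05, -0.51], "twist": 0}, {"dp": [1.0, -0.05, -0.48], "twist": 0}, {"dp": [1.0, -0.05, -0.44], "twist": 0}, {"dp": [1.0, -0.05, -0.41], "twist": 0}, {"dp": [1.0, -0.05, -0.38], "twist": 0}]
[{"dp": [1.0, -0.05, -0.35], "twist": 0}, {"dp": [1.0, -0.05, -0.32], "twist": 0}, {"dp": [1.0, -0.05, -0.3], "twist": 0}, {"dp": [1.0, -0.05, -0.27], "twist": 0}, {"dp": [1.0, -0.05, -0.24], "twist": 0}, {"dp": [1.0, -0.05, -0.21], "twist": 0}, {"dp": [1.0, -0.05, -0.19], "twist": 0}, {"dp": [1.0, -0.05, -0.16], "twist": 0}, {"dp": [1.0, -0.05, -0.14], "twist": 0}, {"dp": [1.0, -0.05, -0.11], "twist": 0}, {"dp": [1.0, -0.05, -0.08], "twist": 0}, {"dp": [1.0, -0.05, -0.06], "twist": 0}]
```

Emit:
step_arm(
  deltas=[
    {"dp": [1, -0.05, -0.77], "twist": 0},
    {"dp": [1, -0.05, -0.73], "twist": 0},
    {"dp": [1, -0.05, -0.69], "twist": 0},
    {"dp": [1, -0.05, -0.65], "twist": 0},
    {"dp": [1, -0.05, -0.61], "twist": 0},
    {"dp": [1, -0.05, -0.58], "twist": 0},
    {"dp": [1, -0.05, -0.54], "twist": 0},
    {"dp": [1, -0.05, -0.51], "twist": 0},
    {"dp": [1, -0.05, -0.48], "twist": 0},
    {"dp": [1, -0.05, -0.44], "twist": 0},
    {"dp": [1, -0.05, -0.41], "twist": 0},
    {"dp": [1, -0.05, -0.38], "twist": 0},
  ],
)

```text
time_s: 11.3
ee_pos: [-0.3878, 0.6054, 0.5874]
eef_rot: [-3.089, -0.423, 2.106]
force: [0.5, -0.1, -0.4]
grip_width: 0.0944
grip_force: 0.0
```

Emit:
step_arm(
  deltas=[
    {"dp": [1, -0.05, -0.35], "twist": 0},
    {"dp": [1, -0.05, -0.32], "twist": 0},
    {"dp": [1, -0.05, -0.3], "twist": 0},
    {"dp": [1, -0.05, -0.27], "twist": 0},
    {"dp": [1, -0.05, -0.24], "twist": 0},
    {"dp": [1, -0.05, -0.21], "twist": 0},
    {"dp": [1, -0.05, -0.19], "twist": 0},
    {"dp": [1, -0.05, -0.16], "twist": 0},
    {"dp": [1, -0.05, -0.14], "twist": 0},
    {"dp": [1, -0.05, -0.11], "twist": 0},
    {"dp": [1, -0.05, -0.08], "twist": 0},
    {"dp": [1, -0.05, -0.06], "twist": 0},
  ],
)

```text
time_s: 12.5
ee_pos: [-0.4293, 0.6586, 0.6267]
eef_rot: [-3.067, -0.709, 2.085]
force: [1.6, 0.8, -1.2]
grip_width: 0.0939
grip_force: 0.0
```

```bash
python3 - <<'E'
from mv import *
p,Rt,q=st(); print(p.round(3),Rt.as_euler('xyz').round(3),q.round(3),np.round(tilt(Rt),1))
push(p,Rt,q,123,45,9)
E
```

```text
[-0.429  0.659  0.627] [-3.067 -0.709  2.085] [2.074 0.616 0.236 0.082 1.582 1.563] [ 40.8 126. ]
  sim [-0.457  0.696  0.672] [ 53.8 125.3] [2.08 0.62 0.24 0.09 1.35 1.57]
[{"dp": [1.0, -0.05, -0.07], "twist": 0}, {"dp": [1.0, -0.05, -0.05], "twist": 0}, {"dp": [1.0, -0.05, -0.02], "twist": 0}, {"dp": [1.0, -0.05, 0.0], "twist": 0}, {"dp": [1.0, -0.05, 0.03], "twist": 0}, {"dp": [1.0, -0.05, 0.05], "twist": 0}, {"dp": [1.0, -0.05, 0.08], "twist": 0}, {"dp": [1.0, -0.05, 0.1], "twist": 0}, {"dp": [1.0, -0.05, 0.13], "twist": 0}]
```

Emit:
step_arm(
  deltas=[
    {"dp": [1, -0.05, -0.07], "twist": 0},
    {"dp": [1, -0.05, -0.05], "twist": 0},
    {"dp": [1, -0.05, -0.02], "twist": 0},
    {"dp": [1, -0.05, 0], "twist": 0},
    {"dp": [1, -0.05, 0.03], "twist": 0},
    {"dp": [1, -0.05, 0.05], "twist": 0},
    {"dp": [1, -0.05, 0.08], "twist": 0},
    {"dp": [1, -0.05, 0.1], "twist": 0},
  ],
)

```text
time_s: 13.3
ee_pos: [-0.4517, 0.6893, 0.6617]
eef_rot: [-3.041, -0.899, 2.061]
force: [0.1, 0.8, -0.1]
grip_width: 0.0939
grip_force: 0.0
```

```bash
python3 - <<'E'
from mv import *
p,Rt,q=st(); th,ps=tilt(Rt); print(p.round(3),q.round(3),np.round((th,ps),1))
Rg=hdg(np.radians(th),np.radians(ps),180); dt=(Rt.inv()*Rg).as_rotvec(degrees=True); print('twist deg needed',dt.round(2))
y=Rg.apply([0,1,0]);print('y az',np.degrees(np.arctan2(y[1],y[0])))
g=np.array([.589,.027,.095]); tcp=g+Rg.apply([0,0,.019])
print('grasp tcp',tcp.round(4),'ik',[np.round(v,2) for v in ik(tcp,Rg,[[-.18,.9,1.1,.6,1.8,-.9]])])
pol=lambda r,a,z:np.array([r*np.cos(np.radians(a)),r*np.sin(np.radians(a)),z])
pts=line(p,pol(.6,115,.5),.045); 
az=115;z=.5;r=.6
while az>10:
    r=max(.56,r-.02); az-=np.degrees(.043/r); z=max(.32,z-.008); pts.append(pol(r,az,z))
pts+=line(pts[-1],tcp+[0,0,.1],.045)
n=len(pts);t=dt[2]/4; k=int(np.ceil(abs(t)))
rows(p,Rt,q,pts,[0]*5+[t/k]*k+[0]*(n-k-5)); print(n)
E
```

```text
[-0.452  0.689  0.662] [2.078 0.619 0.236 0.088 1.388 1.566] [ 51.7 125.4]
twist deg needed [ 0.    0.   -4.55]
y az 35.383831302607945
grasp tcp [0.5804 0.0392 0.0832] ik [array([-0.24,  0.91,  1.12,  0.56,  1.83, -0.92]), np.float64(0.0)]
[{"dp": [-0.94, 0.35, -0.3], "twist": 0.0}, {"dp": [-1.0, 0.37, -0.35], "twist": 0.0}, {"dp": [-1.0, 0.36, -0.29], "twist": 0.0}, {"dp": [-1.0, 0.35, -0.27], "twist": 0.0}, {"dp": [-1.0, 0.35, -0.26], "twist": 0.0}, {"dp": [-1.0, 0.35, -0.26], "twist": -0.57}, {"dp": [-1.0, 0.28, -0.27], "twist": -0.57}, {"dp": [-1.0, 0.92, -0.42], "twist": 0.0}, {"dp": [-1.0, 0.9, -0.48], "twist": 0.0}, {"dp": [-0.67, 1.0, -0.17], "twist": 0.0}, {"dp": [-0.45, 0.97, -0.23], "twist": 0.0}, {"dp": [-0.5, 0.93, -0.28], "twist": 0.0}]
[{"dp": [-0.55, 0.88, -0.34], "twist": 0.0}, {"dp": [-0.59, 0.84, -0.38], "twist": 0.0}, {"dp": [-0.63, 0.78, -0.44], "twist": 0.0}, {"dp": [-0.66, 0.73, -0.47], "twist": 0.0}, {"dp": [-0.7, 0.66, -0.52], "twist": 0.0}, {"dp": [-0.74, 0.59, -0.56], "twist": 0.0}, {"dp": [-0.76, 0.52, -0.58], "twist": 0.0}, {"dp": [-0.78, 0.45, -0.62], "twist": 0.0}, {"dp": [-0.8, 0.37, -0.64], "twist": 0.0}, {"dp": [-0.83, 0.3, -0.66], "twist": 0.0}, {"dp": [-0.83, 0.21, -0.67], "twist": 0.0}, {"dp": [-0.84, 0.13, -0.69], "twist": 0.0}]
[{"dp": [-0.85, 0.05, -0.68], "twist": 0.0}, {"dp": [-0.85, -0.03, -0.69], "twist": 0.0}, {"dp": [-0.84, -0.11, -0.69], "twist": 0.0}, {"dp": [-0.84, -0.2, -0.68], "twist": 0.0}, {"dp": [-0.82, -0.28, -0.66], "twist": 0.0}, {"dp": [-0.74, -0.35, -0.71], "twist": 0.0}, {"dp": [-0.63, -0.43, -0.74], "twist": 0.0}, {"dp": [-0.9, -0.05, 0.26], "twist": 0.0}, {"dp": [-0.89, -0.06, 0.27], "twist": 0.0}, {"dp": [-0.9, -0.05, 0.26], "twist": 0.0}, {"dp": [-0.89, -0.05, 0.27], "twist": 0.0}]
end [0.58  0.039 0.183] tilt [ 49.7 125.6] q [-0.24  0.77  1.09  0.57  1.95 -0.83]
35
```

Emit:
step_arm(
  deltas=[
    {"dp": [-0.94, 0.35, -0.3], "twist": 0},
    {"dp": [-1, 0.37, -0.35], "twist": 0},
    {"dp": [-1, 0.36, -0.29], "twist": 0},
    {"dp": [-1, 0.35, -0.27], "twist": 0},
    {"dp": [-1, 0.35, -0.26], "twist": 0},
    {"dp": [-1, 0.35, -0.26], "twist": -0.57},
    {"dp": [-1, 0.28, -0.27], "twist": -0.57},
    {"dp": [-1, 0.92, -0.42], "twist": 0},
    {"dp": [-1, 0.9, -0.48], "twist": 0},
    {"dp": [-0.67, 1, -0.17], "twist": 0},
    {"dp": [-0.45, 0.97, -0.23], "twist": 0},
    {"dp": [-0.5, 0.93, -0.28], "twist": 0},
  ],
)

```text
time_s: 14.5
ee_pos: [-0.0657, 0.5687, 0.4546]
eef_rot: [3.138, -0.902, 2.193]
force: [0.5, 0.2, -0.0]
grip_width: 0.0939
grip_force: 0.0
```

Emit:
step_arm(
  deltas=[
    {"dp": [-0.55, 0.88, -0.34], "twist": 0},
    {"dp": [-0.59, 0.84, -0.38], "twist": 0},
    {"dp": [-0.63, 0.78, -0.44], "twist": 0},
    {"dp": [-0.66, 0.73, -0.47], "twist": 0},
    {"dp": [-0.7, 0.66, -0.52], "twist": 0},
    {"dp": [-0.74, 0.59, -0.56], "twist": 0},
    {"dp": [-0.76, 0.52, -0.58], "twist": 0},
    {"dp": [-0.78, 0.45, -0.62], "twist": 0},
    {"dp": [-0.8, 0.37, -0.64], "twist": 0},
    {"dp": [-0.83, 0.3, -0.66], "twist": 0},
    {"dp": [-0.83, 0.21, -0.67], "twist": 0},
    {"dp": [-0.84, 0.13, -0.69], "twist": 0},
  ],
)

```text
time_s: 15.7
ee_pos: [0.3898, 0.3743, 0.3445]
eef_rot: [3.139, -0.9, 2.192]
force: [-0.0, 0.1, 0.2]
grip_width: 0.0939
grip_force: 0.0
```

```bash
python3 - <<'E'
from mv import *
p,Rt,q=st(); th,ps=tilt(Rt); print(p.round(3),q.round(3),np.round((th,ps),1),np.linalg.norm(fk(q)[0]-p).round(4))
Rg=hdg(np.radians(th),np.radians(ps),180); dt=(Rt.inv()*Rg).as_rotvec(degrees=True); print('twist deg needed',dt.round(2))
g=np.array([.589,.027,.095]); tcp=g+Rg.apply([0,0,.019]); print(tcp.round(4))
pts=line(p,[.6,.15,.3],.045); pts+=line(pts[-1],tcp+[0,0,.09],.045)
n=len(pts);t=dt[2]/4
rows(p,Rt,q,pts,[0,t]+[0]*(n-2)); print(n)
E
```

```text
[0.39  0.374 0.345] [ 0.308  0.276  1.466  0.852  1.701 -0.331] [ 51.6 125.4] 0.0034
twist deg needed [-0.   -0.    0.11]
[0.5804 0.0391 0.0832]
[{"dp": [-0.8, 0.15, -0.75], "twist": 0.0}, {"dp": [-0.88, 0.14, -0.79], "twist": 0.03}, {"dp": [-0.8, 0.15, -0.75], "twist": 0.0}, {"dp": [-0.8, 0.15, -0.76], "twist": 0.0}, {"dp": [-0.8, 0.14, -0.75], "twist": 0.0}, {"dp": [-0.8, 0.15, -0.75], "twist": 0.0}, {"dp": [-0.8, 0.15, -0.76], "twist": 0.0}, {"dp": [-0.93, -0.5, 0.11], "twist": 0.0}, {"dp": [-0.93, -0.5, 0.1], "twist": 0.0}, {"dp": [-0.93, -0.51, 0.11], "twist": 0.0}, {"dp": [-0.92, -0.5, 0.11], "twist": 0.0}]
end [0.58  0.039 0.173] tilt [ 51.6 125.4] q [-0.24  0.8   1.09  0.58  1.95 -0.84]
11
```

Emit:
step_arm(
  deltas=[
    {"dp": [-0.8, 0.15, -0.75], "twist": 0},
    {"dp": [-0.88, 0.14, -0.79], "twist": 0},
    {"dp": [-0.8, 0.15, -0.75], "twist": 0},
    {"dp": [-0.8, 0.15, -0.76], "twist": 0},
    {"dp": [-0.8, 0.14, -0.75], "twist": 0},
    {"dp": [-0.8, 0.15, -0.75], "twist": 0},
    {"dp": [-0.8, 0.15, -0.76], "twist": 0},
    {"dp": [-0.93, -0.5, 0.11], "twist": 0},
    {"dp": [-0.93, -0.5, 0.1], "twist": 0},
    {"dp": [-0.93, -0.5, 0.11], "twist": 0},
    {"dp": [-0.92, -0.5, 0.11], "twist": 0},
  ],
)

```text
time_s: 16.8
ee_pos: [0.5814, 0.0376, 0.1704]
eef_rot: [3.139, -0.9, 2.193]
force: [1.0, -0.9, -0.1]
grip_width: 0.0939
grip_force: 0.0
```

```bash
python3 - <<'E'
from mv import *
from h import shot,world,cv2
p,Rt,q=st()
H=[]
for cam in ('scene','side'):
    im,d=shot(cam,cam+'1.png'); W=world(cam,d,d>0); px=im[d>0].astype(int)
    m=(px[:,0]>130)&(px[:,1]<70)&(px[:,2]<70)&(abs(W[:,0]-.57)<.12)&(abs(W[:,1]-.03)<.1)&(W[:,2]>.1)&(W[:,2]<.118)
    print(cam,m.sum(),[np.round(v,3) for v in cv2.minAreaRect(W[m][:,:2].astype(np.float32))])
a=cv2.imread('pics/scene1.png')[190:340,240:440];b=cv2.imread('pics/side1.png')[170:320,220:420]
cv2.imwrite('pics/c1.png',np.hstack([cv2.resize(i,(400,300),interpolation=cv2.INTER_CUBIC) for i in(a,b)]))
p,Rt,q=st(); tcp=np.array([.589,.027,.095])+Rt.apply([0,0,.019]); print(p.round(3),np.round(tilt(Rt),1),tcp.round(3))
rows(p,Rt,q,line(p,tcp,.03),[0]*9)
E
```

```text
scene 78 [array([0.592, 0.03 ]), array([0.02 , 0.084]), np.float64(30.976)]
side 163 [array([0.587, 0.028]), array([0.015, 0.096]), np.float64(35.337)]
[0.58  0.036 0.168] [ 51.8 125.5] [0.58  0.039 0.083]
[{"dp": [-0.54, 0.02, 0.45], "twist": 0.0}, {"dp": [-0.62, 0.02, 0.42], "twist": 0.0}, {"dp": [-0.54, 0.02, 0.45], "twist": 0.0}]
end [0.58  0.039 0.083] tilt [ 51.8 125.5] q [-0.24  0.91  1.12  0.56  1.84 -0.91]
```

View pics/c1.png

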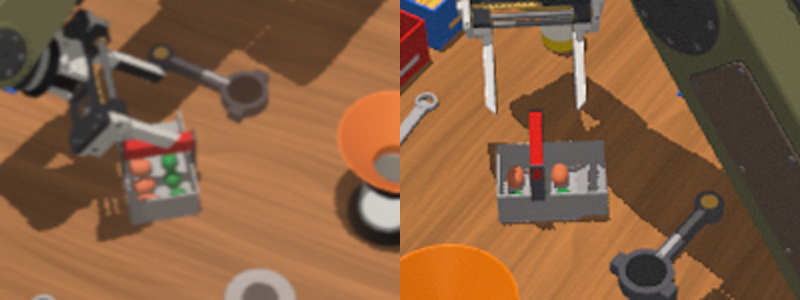

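Emit:
step_arm(
  deltas=[
    {"dp": [-0.54, 0.02, 0.45], "twist": 0},
    {"dp": [-0.62, 0.02, 0.42], "twist": 0},
    {"dp": [-0.54, 0.02, 0.45], "twist": 0},
    {"dp": [0, 0, 0], "twist": 0},
    {"dp": [0, 0, 0], "twist": 0},
  ],
)

```text
time_s: 17.4
ee_pos: [0.5847, 0.0398, 0.0871]
eef_rot: [3.139, -0.9, 2.194]
force: [0.2, -0.8, 1.5]
grip_width: 0.094
grip_force: 0.0
```

Emit:
step_arm(
  deltas=[
    {"dp": [0, 0, 0], "twist": 0},
    {"dp": [0, 0, 0], "twist": 0},
    {"dp": [0, 0, 0], "twist": 0},
    {"dp": [0, 0, 0], "twist": 0},
    {"dp": [0, 0, 0], "twist": 0},
    {"dp": [0, 0, 0], "twist": 0},
    {"dp": [0, 0, 0], "twist": 0},
  ],
  gripper=-1,
  squeeze=60,
)

```text
time_s: 18.1
ee_pos: [0.5841, 0.0394, 0.0859]
eef_rot: [3.14, -0.9, 2.192]
force: [0.5, -0.6, -0.6]
grip_width: 0.0414
grip_force: 0.0
```

```bash
python3 - <<'E'
from mv import *
from h import *
o=ctrl.get_obs(); print({k:np.round(o[k],3).tolist() for k in ['ee_pos','eef_rot','grip_width','grip_force','force']})
p,Rt,q=st(); print(np.round(tilt(Rt),1))
rows(p,Rt,q,line(p,p+[0,0,.1],.025),[0]*9)
E
```

```text
{'ee_pos': [0.584, 0.039, 0.086], 'eef_rot': [3.14, -0.9, 2.192], 'grip_width': 0.041, 'grip_force': 0.0, 'force': [0.465, -0.563, -0.583]}
[ 51.6 125.5]
[{"dp": [0.49, 0.0, -0.39], "twist": 0.0}, {"dp": [0.4, 0.01, -0.42], "twist": 0.0}, {"dp": [0.49, -0.0, -0.39], "twist": 0.0}, {"dp": [0.49, -0.0, -0.39], "twist": 0.0}]
end [0.584 0.039 0.186] tilt [ 51.6 125.5] q [-0.24  0.8   1.06  0.59  1.98 -0.82]
```

Emit:
step_arm(
  deltas=[
    {"dp": [0, -0.06, 0], "twist": 0},
    {"dp": [0, 0, 0], "twist": 0},
    {"dp": [0, 0, 0], "twist": 0},
    {"dp": [0, 0, 0], "twist": 0},
    {"dp": [0, 0, 0], "twist": 0},
    {"dp": [0, 0, 0], "twist": 0},
  ],
)

```text
time_s: 18.7
ee_pos: [0.5821, 0.038, 0.0856]
eef_rot: [3.141, -0.9, 2.192]
force: [0.8, 0.3, -2.5]
grip_width: 0.0157
grip_force: 59.9
```

Emit:
step_arm(
  deltas=[
    {"dp": [0.1, 0, -0.1], "twist": 0},
    {"dp": [0.25, 0, -0.2], "twist": 0},
    {"dp": [0.4, 0, -0.33], "twist": 0},
    {"dp": [0.45, 0, -0.36], "twist": 0},
    {"dp": [0.45, 0, -0.36], "twist": 0},
    {"dp": [0.3, 0, -0.24], "twist": 0},
    {"dp": [0, 0, 0], "twist": 0},
  ],
)

```text
time_s: 19.4
ee_pos: [0.5835, 0.0367, 0.1896]
eef_rot: [3.135, -0.897, 2.197]
force: [0.1, 0.9, -3.7]
grip_width: 0.0159
grip_force: 59.9
```

```bash
python3 - <<'E'
from mv import *
from h import *
a=shot('scene','s2.png')[0][150:350,220:480];b=shot('side','d2.png')[0][120:320,190:450]
cv2.imwrite('pics/c2.png',cv2.cvtColor(np.hstack([cv2.resize(i,(400,308),interpolation=cv2.INTER_CUBIC) for i in(a,b)]),cv2.COLOR_RGB2BGR))
p,Rt,q=st();print(p.round(3),q.round(2),np.round(tilt(Rt),1))
# lip & grip rel for pour; scoop frame in tool frame: scoop upright yaw -145.4
Rs0=R.from_euler('z',35.4-180,degrees=True); S=Rt.inv()*Rs0
for tw in range(-130,131,20):
    Rt2=Rt*R.from_euler('z',tw,degrees=True); Rs=Rt2*S
    g=Rs.inv().apply([0,0,-1]); lip=Rs.apply([.086,0,-.067]); c1=Rs.apply([.086,.04,-.067]);c2=Rs.apply([.086,-.04,-.067])
    c,s=np.cos(np.radians(35)),np.sin(np.radians(35))
    low=min(Rs.apply([x,y,z])[2] for x in(-.051,.086) for y in(-.045,.045) for z in(-.095,-.045))
    print(tw,'g',g.round(2),'ramp t',round(g[0]*c+g[2]*s,2),'N',round(-g[2]*c+g[0]*s,2),'lip',lip.round(3),'L',c1.round(3),'R',c2.round(3),'low',round(low,3),'q6',round(q[5]+np.radians(tw),2))
E
```

```text
[0.583 0.037 0.186] [-0.24  0.79  1.07  0.59  1.98 -0.82] [ 51.6 125.5]
-130 g [ 0.6  -0.8   0.01] ramp t 0.5 N 0.34 lip [ 0.07   0.066 -0.051] L [ 0.094  0.065 -0.019] R [ 0.046  0.067 -0.083] low -0.087 q6 -3.09
-110 g [ 0.74 -0.65 -0.18] ramp t 0.5 N 0.57 lip [ 0.068  0.041 -0.075] L [ 0.098  0.038 -0.049] R [ 0.037  0.043 -0.101] low -0.11 q6 -2.74
-90 g [ 0.78 -0.49 -0.39] ramp t 0.42 N 0.77 lip [ 0.055  0.014 -0.093] L [ 0.089  0.008 -0.074] R [ 0.02   0.019 -0.113] low -0.126 q6 -2.39
-70 g [ 0.74 -0.32 -0.6 ] ramp t 0.26 N 0.91 lip [ 0.033 -0.012 -0.103] L [ 0.069 -0.023 -0.091] R [-0.004 -0.001 -0.116] low -0.134 q6 -2.05
-50 g [ 0.6  -0.17 -0.78] ramp t 0.04 N 0.98 lip [ 0.005 -0.033 -0.104] L [ 0.04  -0.05  -0.097] R [-0.031 -0.015 -0.111] low -0.134 q6 -1.7
-30 g [ 0.39 -0.06 -0.92] ramp t -0.21 N 0.98 lip [-0.026 -0.046 -0.095] L [ 0.006 -0.07  -0.093] R [-0.059 -0.022 -0.098] low -0.124 q6 -1.35
-10 g [ 0.14 -0.01 -0.99] ramp t -0.46 N 0.89 lip [-0.057 -0.051 -0.078] L [-0.03  -0.081 -0.078] R [-0.083 -0.021 -0.078] low -0.106 q6 -1.0
10 g [-0.14 -0.01 -0.99] ramp t -0.
[... 252 characters left out ...]
[-0.6  -0.18 -0.78] ramp t -0.94 N 0.3 lip [-0.108 -0.012 -0.001] L [-0.104 -0.052  0.006] R [-0.113  0.027 -0.008] low -0.113 q6 0.05
70 g [-0.74 -0.32 -0.6 ] ramp t -0.94 N 0.07 lip [-0.106  0.013  0.023] L [-0.107 -0.025  0.036] R [-0.104  0.051  0.01 ] low -0.109 q6 0.4
90 g [-0.78 -0.49 -0.39] ramp t -0.86 N -0.13 lip [-0.093  0.04   0.041] L [-0.099  0.005  0.061] R [-0.087  0.074  0.022] low -0.099 q6 0.75
110 g [-0.73 -0.65 -0.18] ramp t -0.7 N -0.28 lip [-0.071  0.065  0.051] L [-0.079  0.036  0.078] R [-0.063  0.094  0.025] low -0.084 q6 1.1
130 g [-0.6  -0.8   0.01] ramp t -0.49 N -0.35 lip [-0.043  0.086  0.052] L [-0.05   0.063  0.084] R [-0.036  0.109  0.02 ] low -0.066 q6 1.44
```

View pics/c2.png

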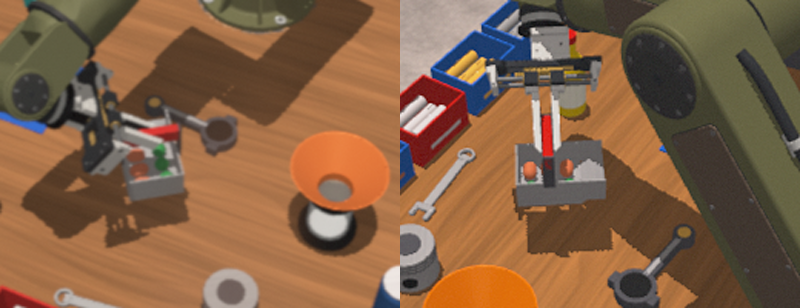

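```bash
cat > pour.py <<'E'
from mv import *
F=np.array([.508,.317])
def S_of(Rt,ps=125.5): # scoop rotation in tool frame (at level grasp)
    return Rt.inv()*R.from_euler('z',ps-90-180,degrees=True)
def grip_for(Rt2,S,zg):
    Rs=Rt2*S; ex=.6*Rs.apply([.086,-.04,-.067])+.4*Rs.apply([.086,0,-.067])
    od=Rs.apply([np.cos(.61),0,np.sin(.61)]); return np.r_[F-ex[:2]-.02*od[:2],zg],od
E
python3 - <<'E'
from pour import *
p,Rt,q=st(); S=S_of(Rt); tip=Rt.apply([0,0,.019]); tool=lambda tw:Rt*R.from_euler('z',tw,degrees=True)
for tw in (-45,-70,-90,-110): g,od=grip_for(tool(tw),S,.305); print(tw,g.round(3),od.round(2))
g45,_=grip_for(tool(-45),S,.305)
end=g45+tip; pts=[p+[0,.0,.015],p+[0,.01,.045]]; pts+=line(pts[-1],[.575,.12,end[2]],.038); pts+=line(pts[-1],end,.038)
pts=pts[:-1]+line(pts[-2],pts[-1],.02)
s=rows(p,Rt,q,pts,[0]*40); print(len(pts))
tws=[-4*i for i in range(1,12)]+[-44-2*i for i in range(1,37)]
pts=[];prev=0;tu=[]
for tw in tws:
    g=g45 if tw>-45 else grip_for(tool(tw),S,.305)[0]
    pts.append(g+tip); tu.append((tw-prev)/4); prev=tw
rows(*s,pts,tu)
E
```

```text
-45 [0.541 0.36  0.305] [-0.47 -0.88  0.02]
-70 [0.501 0.341 0.305] [-0.19 -0.95 -0.26]
-90 [0.472 0.318 0.305] [ 0.09 -0.9  -0.42]
-110 [0.451 0.291 0.305] [ 0.38 -0.78 -0.5 ]
[{"dp": [0.29, 0.0, -0.23], "twist": 0.0}, {"dp": [0.63, 0.15, -0.35], "twist": 0.0}, {"dp": [0.74, 0.3, 0.1], "twist": 0.0}, {"dp": [0.73, 0.31, 0.1], "twist": 0.0}, {"dp": [0.74, 0.3, 0.1], "twist": 0.0}, {"dp": [0.51, 0.4, 0.64], "twist": 0.0}, {"dp": [0.51, 0.4, 0.65], "twist": 0.0}, {"dp": [0.51, 0.4, 0.64], "twist": 0.0}, {"dp": [0.51, 0.4, 0.64], "twist": 0.0}, {"dp": [0.51, 0.4, 0.65], "twist": 0.0}, {"dp": [0.51, 0.4, 0.64], "twist": 0.0}, {"dp": [0.25, 0.2, 0.32], "twist": 0.0}]
[{"dp": [0.26, 0.2, 0.32], "twist": 0.0}]
end [0.532 0.372 0.293] tilt [ 51.6 125.5] q [ 0.24  0.63  1.09  0.84  1.77 -0.36]
13
[{"dp": [-0.0, 0.0, 0.0], "twist": -1.0}, {"dp": [-0.0, 0.0, 0.0], "twist": -1.0}, {"dp": [-0.0, 0.0, 0.0], "twist": -1.0}, {"dp": [-0.0, 0.0, 0.0], "twist": -1.0}, {"dp": [-0.01, 0.0, 0.0], "twist": -1.0}, {"dp": [0.0, 0.0, 0.0], "twist": -1.0}, {"dp": [0.0, 0.0, 0.0], "twist": -1.0}, {"dp": [0.0, 0
[... 1119 characters left out ...]
"dp": [0.09, -0.01, -0.01], "twist": -0.5}, {"dp": [0.09, -0.01, -0.01], "twist": -0.5}, {"dp": [0.08, -0.01, -0.02], "twist": -0.5}]
[{"dp": [0.09, -0.0, -0.01], "twist": -0.5}, {"dp": [0.09, -0.01, -0.02], "twist": -0.5}, {"dp": [0.08, -0.0, -0.02], "twist": -0.5}, {"dp": [0.09, -0.0, -0.02], "twist": -0.5}, {"dp": [0.08, -0.0, -0.02], "twist": -0.5}, {"dp": [0.08, -0.0, -0.02], "twist": -0.5}, {"dp": [0.08, 0.0, -0.03], "twist": -0.5}, {"dp": [0.08, 0.01, -0.02], "twist": -0.5}, {"dp": [0.08, 0.0, -0.03], "twist": -0.5}, {"dp": [0.08, 0.01, -0.03], "twist": -0.5}, {"dp": [0.07, 0.01, -0.03], "twist": -0.5}]
end [0.437 0.294 0.293] tilt [ 51.6 125.5] q [ 0.15  0.37  1.47  0.79  1.75 -2.54]
```

Emit:
step_arm(
  deltas=[
    {"dp": [0.29, 0, -0.23], "twist": 0},
    {"dp": [0.63, 0.15, -0.35], "twist": 0},
    {"dp": [0.74, 0.3, 0.1], "twist": 0},
    {"dp": [0.73, 0.3, 0.1], "twist": 0},
    {"dp": [0.74, 0.3, 0.1], "twist": 0},
    {"dp": [0.51, 0.4, 0.64], "twist": 0},
    {"dp": [0.51, 0.4, 0.65], "twist": 0},
    {"dp": [0.51, 0.4, 0.64], "twist": 0},
    {"dp": [0.51, 0.4, 0.64], "twist": 0},
    {"dp": [0.51, 0.4, 0.65], "twist": 0},
    {"dp": [0.51, 0.4, 0.64], "twist": 0},
    {"dp": [0.25, 0.2, 0.32], "twist": 0},
  ],
)

```text
time_s: 20.7
ee_pos: [0.5362, 0.3538, 0.2918]
eef_rot: [3.141, -0.901, 2.194]
force: [-0.4, -0.6, -3.9]
grip_width: 0.0156
grip_force: 59.9
```

Emit:
step_arm(
  deltas=[
    {"dp": [0.26, 0.2, 0.32], "twist": 0},
    {"dp": [0, 0, 0], "twist": 0},
    {"dp": [0, 0, 0], "twist": -0.5},
    {"dp": [0, 0, 0], "twist": -1},
    {"dp": [0, 0, 0], "twist": -1},
    {"dp": [0, 0, 0], "twist": -1},
    {"dp": [0, 0, 0], "twist": -1},
    {"dp": [0, 0, 0], "twist": -1},
    {"dp": [0, 0, 0], "twist": -1},
    {"dp": [0, 0, 0], "twist": -1},
    {"dp": [0, 0, 0], "twist": -0.5},
  ],
)

```text
time_s: 21.8
ee_pos: [0.5349, 0.3682, 0.2917]
eef_rot: [2.55, -0.725, 2.981]
force: [-0.3, 0.0, -3.8]
grip_width: 0.0161
grip_force: 59.9
```

```bash
python3 - <<'E'
from pour import *
from h import *
a=shot('scene','s3.png')[0][130:350,320:560];b=shot('side','d3.png')[0][190:410,130:370]
cv2.imwrite('pics/c3.png',cv2.cvtColor(np.hstack([cv2.resize(i,(400,366),interpolation=cv2.INTER_CUBIC) for i in(a,b)]),cv2.COLOR_RGB2BGR))
p,Rt,q=st();y=Rt.apply([0,1,0]);th,ps=tilt(Rt)
R0=hdg(np.radians(th),np.radians(ps),180); tw0=(R0.inv()*Rt).as_rotvec(degrees=True)[2]
print(p.round(3),q.round(2),np.round((th,ps,tw0),1))
S=S_of(R0,ps); tip=R0.apply([0,0,.019]); tool=lambda tw:R0*R.from_euler('z',tw,degrees=True)
tws=np.r_[np.arange(tw0-3,-110,-3),-112]; pts=[grip_for(tool(t),S,.305)[0]+tip for t in tws]; print(pts[0].round(3))
rows(p,Rt,q,pts,np.diff(np.r_[tw0,tws])/4)
E
```

```text
[0.535 0.368 0.292] [ 0.24  0.63  1.09  0.84  1.77 -0.92] [ 51.6 125.5 -32.1]
[0.549 0.376 0.293]
[{"dp": [-0.21, 0.33, -0.06], "twist": -0.75}, {"dp": [0.02, -0.11, 0.0], "twist": -0.75}, {"dp": [0.09, -0.07, 0.04], "twist": -0.75}, {"dp": [0.1, -0.07, 0.04], "twist": -0.75}, {"dp": [0.11, -0.07, 0.03], "twist": -0.75}, {"dp": [0.1, -0.07, 0.03], "twist": -0.75}, {"dp": [0.12, -0.07, 0.03], "twist": -0.75}, {"dp": [0.11, -0.06, 0.02], "twist": -0.75}, {"dp": [0.12, -0.06, 0.02], "twist": -0.75}, {"dp": [0.12, -0.06, 0.02], "twist": -0.75}, {"dp": [0.13, -0.06, 0.01], "twist": -0.75}, {"dp": [0.13, -0.05, 0.01], "twist": -0.75}]
[{"dp": [0.13, -0.04, 0.0], "twist": -0.75}, {"dp": [0.13, -0.05, 0.01], "twist": -0.75}, {"dp": [0.13, -0.04, -0.01], "twist": -0.75}, {"dp": [0.14, -0.03, -0.0], "twist": -0.75}, {"dp": [0.13, -0.03, -0.01], "twist": -0.75}, {"dp": [0.14, -0.03, -0.01], "twist": -0.75}, {"dp": [0.13, -0.02, -0.02], "twist": -0.75}, {"dp": [0.13, -0.02, -0.01], "twist": -0.75}, {"dp": [0.14, -0.01, -0.03], "twist": -0.75}, {"dp": [0.13, -0.01, -0.02], "twist": -0.75}, {"dp": [0.12, -0.0, -0.03], "twist": -0.75}, {"dp": [0.13, -0.01, -0.03], "twist": -0.75}]
[{"dp": [0.12, 0.01, -0.04], "twist": -0.75}, {"dp": [0.2, 0.0, -0.06], "twist": -1.23}]
end [0.44  0.3   0.293] tilt [ 51.6 125.5] q [ 0.15  0.38  1.46  0.79  1.75 -2.46]
```

View pics/c3.png

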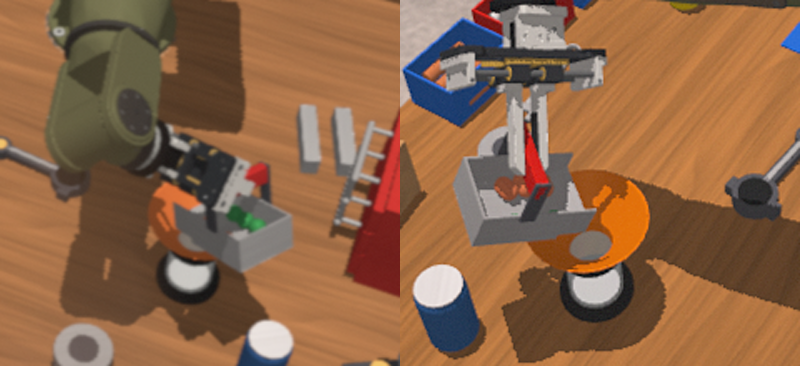

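Emit:
step_arm(
  deltas=[
    {"dp": [0, 0, 0], "twist": -0.75},
    {"dp": [0, 0, 0], "twist": -0.75},
    {"dp": [0, 0, 0], "twist": -0.75},
    {"dp": [0.06, -0.04, 0.02], "twist": -0.75},
    {"dp": [0.1, -0.07, 0.03], "twist": -0.75},
    {"dp": [0.1, -0.07, 0.03], "twist": -0.75},
    {"dp": [0.12, -0.07, 0.03], "twist": -0.75},
    {"dp": [0.11, -0.06, 0.02], "twist": -0.75},
    {"dp": [0.12, -0.06, 0.02], "twist": -0.75},
    {"dp": [0.12, -0.06, 0.02], "twist": -0.75},
    {"dp": [0.13, -0.06, 0.01], "twist": -0.75},
    {"dp": [0.13, -0.05, 0.01], "twist": -0.75},
  ],
)

```text
time_s: 23.1
ee_pos: [0.4924, 0.3504, 0.2917]
eef_rot: [2.278, -0.296, -2.767]
force: [0.2, 0.2, -2.9]
grip_width: 0.0161
grip_force: 59.9
```

```bash
python3 - <<'E'
from pour import *
from h import *
a=shot('scene','s4.png')[0][130:350,320:560];b=shot('side','d4.png')[0][190:410,130:370]
cv2.imwrite('pics/c4.png',cv2.cvtColor(np.hstack([cv2.resize(i,(400,366),interpolation=cv2.INTER_CUBIC) for i in(a,b)]),cv2.COLOR_RGB2BGR))
p,Rt,q=st();print(p.round(3),q.round(2))
E
```

```text
[0.492 0.35  0.292] [ 0.22  0.52  1.26  0.82  1.74 -1.6 ]
```

View pics/c4.png

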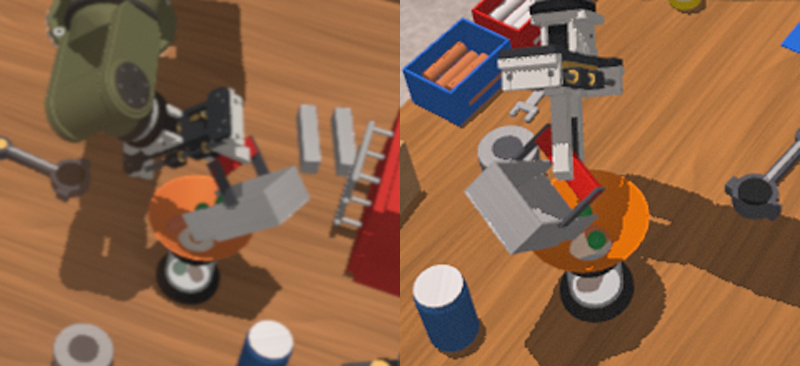

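Emit:
step_arm(
  deltas=[
    {"dp": [0.13, -0.04, 0], "twist": -0.75},
    {"dp": [0.13, -0.05, 0.01], "twist": -0.75},
    {"dp": [0.13, -0.04, 0], "twist": -0.75},
    {"dp": [0.14, -0.03, 0], "twist": -0.75},
    {"dp": [0.13, -0.03, -0.01], "twist": -0.75},
    {"dp": [0.14, -0.03, -0.01], "twist": -0.75},
    {"dp": [0.13, -0.02, -0.02], "twist": -0.75},
    {"dp": [0.13, -0.02, -0.01], "twist": -0.75},
    {"dp": [0.14, -0.01, -0.03], "twist": -0.75},
    {"dp": [0.13, -0.01, -0.02], "twist": -0.75},
    {"dp": [0.12, 0, -0.03], "twist": -0.75},
    {"dp": [0.13, -0.01, -0.03], "twist": -0.75},
  ],
)

```text
time_s: 24.4
ee_pos: [0.445, 0.307, 0.2914]
eef_rot: [2.256, 0.192, -2.368]
force: [-0.2, -0.2, -2.4]
grip_width: 0.0159
grip_force: 59.9
```

```bash
python3 - <<'E'
from pour import *
from h import *
a=shot('scene','s5.png')[0][200:350,380:520];b=shot('side','d5.png')[0][260:410,170:310]
cv2.imwrite('pics/c5.png',cv2.cvtColor(np.hstack([cv2.resize(i,(400,428),interpolation=cv2.INTER_CUBIC) for i in(a,b)]),cv2.COLOR_RGB2BGR))
p,Rt,q=st();print(p.round(3),q.round(2),ctrl.get_obs()['force'])
for c in('scene','side'):
  for l in('stone0','stone3'):
    print(c,l,[(round(r['conf'],2),np.round(np.array(r['rect'])*[640,480,640,480]).astype(int).tolist()) for r in ctrl.spot_in(c,l) if r['conf']>.3])
E
```

```text
[0.445 0.307 0.291] [ 0.17  0.39  1.44  0.8   1.74 -2.3 ] [-1.07834328  0.17788793 -2.20605607]
scene stone0 [(0.62, [457, 321, 495, 370])]
scene stone3 [(0.62, [457, 321, 495, 370])]
side stone0 []
side stone3 []
```

View pics/c5.png

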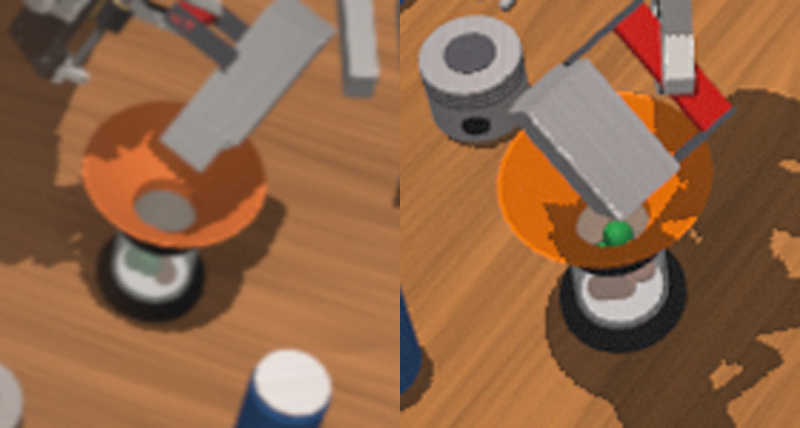

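```bash
python3 - <<'E'
from pour import *
p,Rt,q=st(); th,ps=tilt(Rt); R0=hdg(np.radians(th),np.radians(ps),180); print((R0.inv()*Rt).as_rotvec(degrees=True)[2])
pts=line(p,p+[0.02,-.02,.07],.03); pts+=line(pts[-1],[.56,.14,.36],.04)
s=rows(p,Rt,q,pts,[0,.5]+[1]*30); print(len(pts))
E
```

```text
-103.96237612124811
[{"dp": [-0.11, 0.29, -0.54], "twist": 0.0}, {"dp": [-0.1, 0.22, -0.58], "twist": 0.5}, {"dp": [-0.1, 0.3, -0.55], "twist": 1.0}, {"dp": [0.12, -0.54, -0.68], "twist": 1.0}, {"dp": [0.07, -0.54, -0.68], "twist": 1.0}, {"dp": [0.05, -0.55, -0.69], "twist": 1.0}, {"dp": [-0.0, -0.56, -0.68], "twist": 1.0}, {"dp": [-0.04, -0.54, -0.68], "twist": 1.0}]
end [0.56 0.14 0.36] tilt [ 51.6 125.5] q [-0.1   0.6   0.99  0.75  2.11 -1.87]
8
```

Emit:
step_arm(
  deltas=[
    {"dp": [0, 0, 0], "twist": -0.5},
    {"dp": [0, 0, 0], "twist": 0.5},
    {"dp": [-0.11, 0.29, -0.54], "twist": 0},
    {"dp": [-0.1, 0.22, -0.58], "twist": 0},
    {"dp": [-0.1, 0.3, -0.55], "twist": 0},
  ],
)

```text
time_s: 25.2
ee_pos: [0.4664, 0.2844, 0.3604]
eef_rot: [2.256, 0.19, -2.368]
force: [0.0, -0.4, -2.0]
grip_width: 0.0161
grip_force: 59.9
```

```bash
python3 - <<'E'
from pour import *
from h import *
a=shot('scene','s6.png')[0][190:350,340:520];b=shot('side','d6.png')[0][230:390,150:330]
cv2.imwrite('pics/c6.png',cv2.cvtColor(np.hstack([cv2.resize(i,(400,356),interpolation=cv2.INTER_CUBIC) for i in(a,b)]),cv2.COLOR_RGB2BGR))
o=ctrl.get_obs();print(o['ee_pos'],o['force'])
E
```

```text
[0.4670766  0.28433238 0.3620396 ] [-0.02332901  0.38469445 -1.18675778]
```

View pics/c6.png

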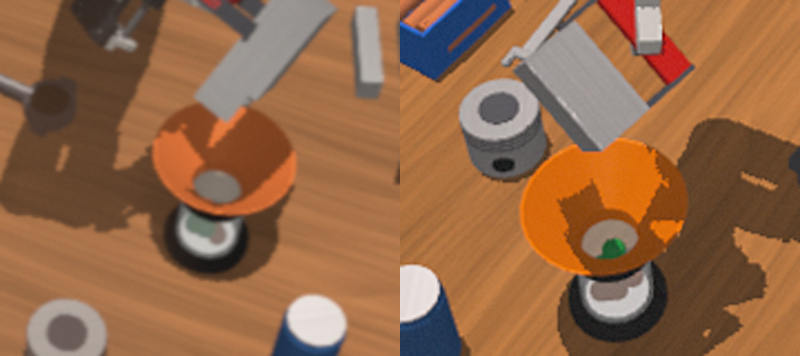

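```bash
python3 - <<'E'
from pour import *
p,Rt,q=st(); th,ps=tilt(Rt); R0=hdg(np.radians(th),np.radians(ps),180); t=-(R0.inv()*Rt).as_rotvec(degrees=True)[2]
tip=R0.apply([0,0,.019]); goal=np.array([.435,-.31,.1])+tip+[0,0,.1]; print(goal.round(3),t)
pts=line(p,[.55,.12,.36],.04); pts+=line(pts[-1],[.53,-.15,.3],.038); pts+=line(pts[-1],goal,.035)
n=len(pts); m=int(np.ceil(t/4)); tw=[0,0]+[t/4/m]*m; print(n,m)
pts+= [pts[-1]]*max(0,len(tw)-n); tw+=[0]*(n-len(tw))
s=rows(p,Rt,q,pts,tw)
E
```

```text
[ 0.426 -0.298  0.188] 104.31447593783307
20 27
[{"dp": [0.27, -0.52, -0.71], "twist": 0.0}, {"dp": [0.3, -0.61, -0.74], "twist": 0.0}, {"dp": [0.27, -0.52, -0.7], "twist": 0.97}, {"dp": [0.24, -0.54, -0.71], "twist": 0.97}, {"dp": [0.2, -0.55, -0.7], "twist": 0.97}, {"dp": [0.56, -0.53, -0.4], "twist": 0.97}, {"dp": [0.53, -0.57, -0.39], "twist": 0.97}, {"dp": [0.49, -0.59, -0.39], "twist": 0.97}, {"dp": [0.44, -0.63, -0.4], "twist": 0.97}, {"dp": [0.41, -0.66, -0.39], "twist": 0.97}, {"dp": [0.36, -0.69, -0.4], "twist": 0.97}, {"dp": [0.31, -0.7, -0.39], "twist": 0.97}]
[{"dp": [0.26, -0.73, -0.39], "twist": 0.97}, {"dp": [0.32, -0.68, 0.07], "twist": 0.97}, {"dp": [0.28, -0.7, 0.08], "twist": 0.97}, {"dp": [0.23, -0.72, 0.08], "twist": 0.97}, {"dp": [0.18, -0.73, 0.08], "twist": 0.97}, {"dp": [0.13, -0.74, 0.08], "twist": 0.97}, {"dp": [0.08, -0.75, 0.08], "twist": 0.97}, {"dp": [0.03, -0.76, 0.08], "twist": 0.97}, {"dp": [-0.0, 0.0, -0.0], "twist": 0.97}, {"dp": [-0.0, 0.0, -0.0], "twist": 0.97}, {"dp": [-0.0, 0.0, -0.0], "twist": 0.97}, {"dp": [-0.0, 0.0, -0.0], "twist": 0.97}]
[{"dp": [-0.0, 0.0, -0.0], "twist": 0.97}, {"dp": [-0.0, 0.0, -0.0], "twist": 0.97}, {"dp": [-0.0, 0.0, -0.0], "twist": 0.97}, {"dp": [-0.0, 0.0, -0.0], "twist": 0.97}, {"dp": [-0.0, 0.0, -0.0], "twist": 0.97}]
end [ 0.426 -0.298  0.188] tilt [ 51.5 125.3] q [-0.76  0.8   1.04  0.19  2.18 -1.34]
```

Emit:
step_arm(
  deltas=[
    {"dp": [0.27, -0.52, -0.71], "twist": 0},
    {"dp": [0.3, -0.61, -0.74], "twist": 0},
    {"dp": [0.27, -0.52, -0.7], "twist": 0.97},
    {"dp": [0.24, -0.54, -0.71], "twist": 0.97},
    {"dp": [0.2, -0.55, -0.7], "twist": 0.97},
    {"dp": [0.56, -0.53, -0.4], "twist": 0.97},
    {"dp": [0.53, -0.57, -0.39], "twist": 0.97},
    {"dp": [0.49, -0.59, -0.39], "twist": 0.97},
    {"dp": [0.44, -0.63, -0.4], "twist": 0.97},
    {"dp": [0.41, -0.66, -0.39], "twist": 0.97},
    {"dp": [0.36, -0.69, -0.4], "twist": 0.97},
    {"dp": [0.31, -0.7, -0.39], "twist": 0.97},
  ],
)

```text
time_s: 26.5
ee_pos: [0.5331, -0.1191, 0.3021]
eef_rot: [2.288, -0.337, -2.802]
force: [0.9, -0.5, -3.2]
grip_width: 0.0156
grip_force: 59.9
```

Emit:
step_arm(
  deltas=[
    {"dp": [0.26, -0.73, -0.39], "twist": 0.97},
    {"dp": [0.32, -0.68, 0.07], "twist": 0.97},
    {"dp": [0.28, -0.7, 0.08], "twist": 0.97},
    {"dp": [0.23, -0.72, 0.08], "twist": 0.97},
    {"dp": [0.18, -0.73, 0.08], "twist": 0.97},
    {"dp": [0.13, -0.74, 0.08], "twist": 0.97},
    {"dp": [0.08, -0.75, 0.08], "twist": 0.97},
    {"dp": [0.03, -0.76, 0.08], "twist": 0.97},
    {"dp": [0, 0, 0], "twist": 0.97},
    {"dp": [0, 0, 0], "twist": 0.97},
    {"dp": [0, 0, 0], "twist": 0.97},
    {"dp": [0, 0, 0], "twist": 0.97},
  ],
)

```text
time_s: 27.7
ee_pos: [0.4262, -0.2994, 0.1839]
eef_rot: [2.759, -0.838, 2.687]
force: [-0.4, -0.1, -1.8]
grip_width: 0.0154
grip_force: 59.9
```

Emit:
step_arm(
  deltas=[
    {"dp": [0, 0, 0], "twist": 0.97},
    {"dp": [0, 0, 0], "twist": 0.97},
    {"dp": [0, 0, 0], "twist": 0.97},
    {"dp": [0, 0, 0], "twist": 0.97},
    {"dp": [0, 0, 0], "twist": 0.86},
    {"dp": [0, 0, 0], "twist": 0},
  ],
)

```text
time_s: 28.3
ee_pos: [0.4262, -0.2994, 0.1841]
eef_rot: [-3.135, -0.902, 2.182]
force: [0.1, 0.4, -2.2]
grip_width: 0.0158
grip_force: 59.9
```

```bash
python3 - <<'E'
from pour import *
from h import *
P=[];im={}
for c in('scene','side'):
    im[c],d=shot(c,c+'7.png')
    W=world(c,d,d>0);px=im[c][d>0].astype(int)
    m=(px[:,0]>130)&(px[:,1]<70)&(px[:,2]<70)&(abs(W[:,0]-.435)<.13)&(abs(W[:,1]+.31)<.13)&(W[:,2]>.15)
    H=W[m]; print(c,len(H),H.mean(0).round(3) if len(H) else '')
a=im['scene'][110:260,170:330];b=im['side'][140:290,330:490];e=im['scene'][200:330,390:490];f=im['side'][280:400,190:290]
g=lambda i,w,h_:cv2.resize(i,(w,h_),interpolation=cv2.INTER_CUBIC)
cv2.imwrite('pics/c7.png',cv2.cvtColor(np.vstack([np.hstack([g(a,320,300),g(b,320,300)]),np.hstack([g(e,320,290),g(f,320,290)])]),cv2.COLOR_RGB2BGR))
p,Rt,q=st(); th,ps=tilt(Rt); R0=hdg(np.radians(th),np.radians(ps),180); print((R0.inv()*Rt).as_rotvec(degrees=True).round(2),th,ps)
grip=p-Rt.apply([0,0,.019]); print('grip',grip.round(3),ctrl.get_obs()['force'])
E
```

```text
scene 9 [ 0.418 -0.274  0.206]
side 0 
[ 0.   -0.    0.15] 51.634264919325624 125.53785290995731
grip [ 0.435 -0.312  0.196] [ 0.04084137 -1.38283002 -2.74676574]
```

View pics/c7.png

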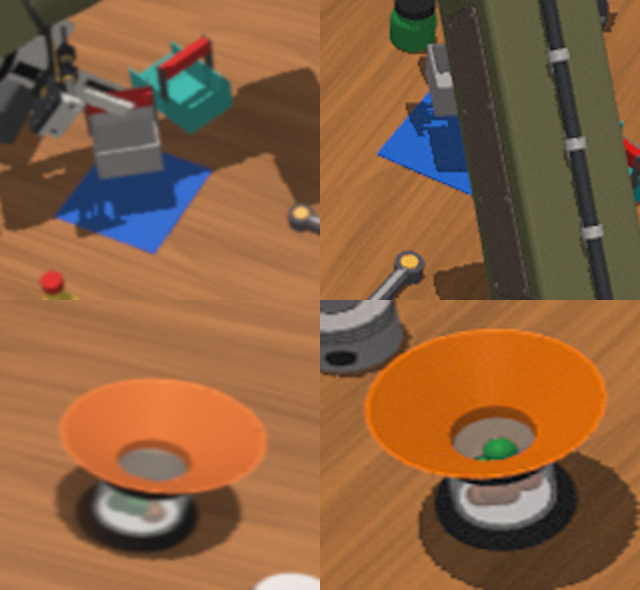

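Emit:
step_arm(
  deltas=[
    {"dp": [-0.39, 0, 0.31], "twist": 0},
    {"dp": [-0.39, 0, 0.31], "twist": 0},
    {"dp": [-0.39, 0, 0.31], "twist": 0},
    {"dp": [-0.31, 0, 0.25], "twist": 0},
    {"dp": [-0.08, 0, 0.06], "twist": 0},
    {"dp": [-0.08, 0, 0.06], "twist": 0},
    {"dp": [-0.06, 0, 0.05], "twist": 0},
    {"dp": [-0.04, 0, 0.03], "twist": 0},
    {"dp": [0, 0, 0], "twist": 0},
  ],
)

```text
time_s: 29.3
ee_pos: [0.426, -0.3003, 0.0967]
eef_rot: [-3.136, -0.9, 2.184]
force: [0.8, -0.2, -2.2]
grip_width: 0.0153
grip_force: 59.9
```

```bash
python3 - <<'E'
from pour import *
from h import *
p,Rt,q=st(); grip=p-Rt.apply([0,0,.019]); print('grip',grip.round(4),ctrl.get_obs()['force'])
im,d=shot('side'); W=world('side',d,d>0);px=im[d>0].astype(int)
m=(px[:,1]>90)&(px[:,0]<70)&(px[:,2]<90)&(np.hypot(W[:,0]-.508,W[:,1]-.317)<.06)
print('green in jar',m.sum(),np.median(W[m],0).round(3) if m.any() else '', W[m].max(0).round(3) if m.any() else '')
E
```

```text
grip [ 0.4347 -0.3124  0.1085] [ 0.80831521 -0.17628554 -2.16632166]
green in jar 68 [0.513 0.309 0.071] [0.53  0.317 0.079]
```

Emit:
step_arm(
  deltas=[
    {"dp": [-0.04, 0, 0.03], "twist": 0},
    {"dp": [-0.04, 0, 0.03], "twist": 0},
    {"dp": [-0.04, 0, 0.03], "twist": 0},
    {"dp": [-0.02, 0, 0.02], "twist": 0},
    {"dp": [0, 0, 0], "twist": 0},
    {"dp": [0, 0, 0], "twist": 0},
  ],
)

```text
time_s: 29.95
ee_pos: [0.4259, -0.3004, 0.0896]
eef_rot: [-3.136, -0.9, 2.183]
force: [-0.6, -0.9, 1.7]
grip_width: 0.0159
grip_force: 59.9
```

Emit:
step_arm(
  deltas=[
    {"dp": [0, 0, 0], "twist": 0},
    {"dp": [0, 0, 0], "twist": 0},
    {"dp": [0, 0, 0], "twist": 0},
    {"dp": [0, 0, 0], "twist": 0},
    {"dp": [0, 0, 0], "twist": 0},
    {"dp": [0, 0, 0], "twist": 0},
    {"dp": [0, 0, 0], "twist": 0},
    {"dp": [0, 0, 0], "twist": 0},
    {"dp": [0, 0, 0], "twist": 0},
    {"dp": [0, 0, 0], "twist": 0},
  ],
  gripper=1,
)

```text
time_s: 30.95
ee_pos: [0.426, -0.3003, 0.0894]
eef_rot: [-3.136, -0.9, 2.184]
force: [0.9, 0.5, 1.0]
grip_width: 0.0916
grip_force: 0.0
```

Emit:
step_arm(
  deltas=[
    {"dp": [0.3, 0, -0.3], "twist": 0},
    {"dp": [0.4, 0, -0.5], "twist": 0},
    {"dp": [0.5, 0, -0.6], "twist": 0},
    {"dp": [0.5, 0, -0.7], "twist": 0},
    {"dp": [0.5, 0, -0.8], "twist": 0},
    {"dp": [0.5, 0, -0.8], "twist": 0},
    {"dp": [0.5, 0, -0.8], "twist": 0},
    {"dp": [0.3, 0, -0.4], "twist": 0},
    {"dp": [0, 0, 0], "twist": 0},
    {"dp": [0, 0, 0], "twist": 0},
  ],
)

```text
time_s: 31.95
ee_pos: [0.465, -0.354, 0.3204]
eef_rot: [-3.136, -0.9, 2.184]
force: [0.4, -0.9, -0.3]
grip_width: 0.0938
grip_force: 0.0
```

```bash
python3 - <<'E'
from pour import *
from h import *
im={}
for c in('scene','side'):
    im[c],d=shot(c,c+'8.png')
    W=world(c,d,d>0);px=im[c][d>0].astype(int)
    m=(px[:,0]>130)&(px[:,1]<70)&(px[:,2]<70)&(abs(W[:,0]-.435)<.1)&(abs(W[:,1]+.31)<.12)&(W[:,2]>.08)&(W[:,2]<.125)
    H=W[m]; print(c,len(H),H.mean(0).round(3) if len(H) else '',H.max(0).round(3) if len(H) else '')
    n=(np.hypot(W[:,0]-.435,W[:,1]+.31)<.11)&(W[:,2]>.05)&(W[:,2]<.058)
    print('  wall top',[np.round(v,3) for v in cv2.minAreaRect(W[n][:,:2].astype(np.float32))] if n.sum()>4 else n.sum())
    J=W[(abs(W[:,0]-.5)<.1)&(abs(W[:,1]-.315)<.1)&(W[:,2]>.158)&(W[:,2]<.172)]
    A=np.c_[2*J[:,:2],np.ones(len(J))]; x=np.linalg.lstsq(A,(J[:,:2]**2).sum(1),rcond=None)[0]; print('  rim',x[:2].round(3))
a=im['scene'][100:260,160:330];b=im['side'][140:290,330:490];e=im['scene'];f=im['side'][280:400,190:290]
g=lambda i,w,h_:cv2.resize(i,(w,h_),interpolation=cv2.INTER_CUBIC)
cv2.imwrite('pics/c8.png',cv2.cvtColor(np.vstack([np.hstack([g(a,320,300),g(b,320,300)]),np.hstack([g(e,400,290),g(f,240,290)])]),cv2.COLOR_RGB2BGR))
o=ctrl.get_obs();print(o['ee_pos'],o['force'],o['grip_width'],o['time_s'])
E
```

```text
scene 149 [ 0.436 -0.309  0.111] [ 0.472 -0.271  0.12 ]
  wall top [array([ 0.426, -0.32 ]), array([0.141, 0.096]), np.float64(35.673)]
  rim [0.51  0.316]
side 0  
  wall top [array([ 0.459, -0.286]), array([0.032, 0.095]), np.float64(33.913)]
  rim [0.506 0.318]
[ 0.46494887 -0.35382697  0.31976514] [ 0.16152937  0.01958473 -0.16747038] 0.0940415430838687 32.05
```

View pics/c8.png

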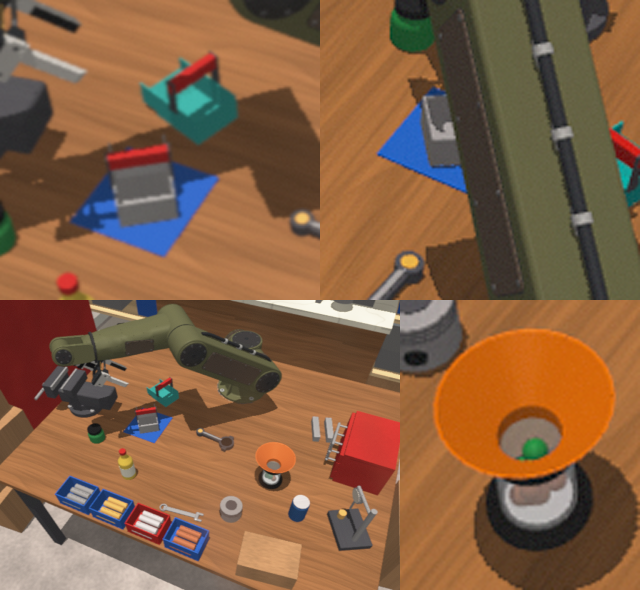

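```bash
python3 -c "
from station import ctrl
print(ctrl.hand_in())"
```

```text
the job is handed in; nothing more can be done
None
```

I poured the stones through the funnel into the jar, set the scoop down upright on the middle of the mat and released it, and handed the job in at about 32 s. The last pictures show the scoop looking empty, no stones in the funnel or on the bench, and the jar where it started. I couldn't count all six stones through the glass, and the hand-in gave no verdict.

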